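# Close up the engine's cylinder block

### The arm

A 6-joint arm with a two-finger parallel gripper is mounted at the origin on the work surface. World frame = base frame: x ahead of the robot, y to its left, z up, the work surface at z = 0. Lengths are in m, angles in rad, forces in N, time in s.
With the tool pointing down it reaches from about 0.425 to 0.95 m from the base axis. Payload 3.5 kg.
Tool frame: the origin (TCP) lies at the very end of the fingers, on their centre line; the grasp point (between the pads) lies 19 mm behind it (grip_depth is the distance from the TCP to the grasp point, in m); x points along the fingers, z is the direction in which the jaws open and shut, and the axes are right-handed (so a half turn about x gives the same grasp; the last joint's range is limited). The gripper opens to 85 mm and grips with 20 to 120 N. Pads are 22 mm wide; open, the fingers measure 114 mm over their backs; the gripper's body (76 mm by 85 mm) begins 54 mm behind the grasp point. The pads swing forward as they close: fully open they stand 13 mm farther back than shut.
Start: joints at [0.953, 0.286, 1.577, -0, 1.279, -0.15], TCP at [0.304, 0.602, 0.231] pointing down, gripper open.
Joint ranges: [-2.77, 2.77], [-0.9, 2.22], [0.21, 2.48], [-1.53, 4.67], [0.24, 2.81], [-2.84, 2.84]. Speed limits (rad/s): [2.79, 2.79, 3.14, 3.14, 3.14, 3.14].

### API

Orientations are given as a unit quaternion [x, y, z, w].
In Python, from plant import get_state, read_camera, calibration, sign_off, recognise, grip_depth gives the robot as it stands. The module is installed in compiled form; this text tells all that it offers.
- The arm moves only by the tool servo_tool, never from a script. Its argument "deltas" is a list that holds one entry, the list of rows, each a list of 4 numbers: the shift along the world's x, y, z scaled (see below), then the turn about the world's z scaled (see below). In form: [[[tx, ty, tz, spin], ...]]. A call has exactly 5 rows; each row is the pose to reach, as a shift and turn from the pose commanded when the call began; what a row does not reach only later rows make up. The controller multiplies each number of a shift by 10 cm and each number of a turn by 90 degrees. A row lasts 1/10 s, in which the tool goes at most 50 mm and 8.59 degrees, less where a joint would pass 70% of its speed; a pose out of reach is approached as far as the arm can. A call with a number of a shift or a turn outside -1 to 1 is refused whole. A call with a gripper value outside its range is refused whole. "claw" is the gripper's target within -1 to 1 (fully open at 1, half-way at 0, shut at -1), set as the call begins (left out, the last holds). The fingers move at their own pace and stop on an object; "force" is the grip in N (left out, the last holds). Time passes only in rows, so rows that repeat a pose let the fingers close, or fill a call up. It gives the time, the measured TCP pose, the force and the opening at its end, in the units of the state.
- get_state(): the state, without advancing time (a new reading comes with each control period).
- read_camera(name): name is "scene" or "top" or "wrist"; returns the picture (384x512x3 uint8, blue, green, red); there is no depth.
- calibration(name): a dict with "intrinsics" (3x3 intrinsics, pixels), "dist" ([k1, k2, p1, p2, k3] as OpenCV has them; the pictures are not rectified), "R" (3x3) and "t" (3): a world point X has camera coordinates R X + t; the wrist camera has in their place "T_tool_cam" (4x4, takes a point from camera to tool coordinates, whose origin is the TCP and whose axes are the tool frame's). Camera axes: x right, y down, z forward; pixel columns grow to the right and rows downward; lengths in m; the calibration is good to about 2 mm. A picture is of the moment at which its call begins: read the wrist's pose just before it. calibration takes no time and is no camera call.
- sign_off(): hands the job in, once; it reports no verdict.
Trained networks look in the newest picture that a camera, given by its name, has taken for a name from the list of things; names that differ only in an ending like _2 or _b are one class to them, and where a whole thing is asked for, a point or a joint stands for the part that bears it (a point fixed in the world has none). Each returns a list of dicts, best first, with "p" (0 to 1); they miss things now and then, are a little off and sometimes report something else, mostly with a low value. They report only what shows in the picture. A call takes as long as a camera call. They do not tell look-alikes from the thing itself.
- recognise(camera, query): "at" ([x, y, z] in m, in world coordinates, good to about 4 mm: the middle of the surface that is visible of it).
The state is a dict: "time": time; "qpos": joint angles; "dq": joint speeds; "joint_efforts": joint torques, N m; "eef_pos": TCP position; "tcp_rot": TCP orientation; "contact_force": force on the tool from outside, world axes, zero at the start; "wrist_torque": the same for the moment, N m; "opening": opening from 0.0 (shut) to 1.0 (fully open).
Only numpy, scipy, OpenCV 4.12 (cv2) and the standard library are available. Lean on these libraries where they do the work, as an engineer would, in place of code of your own. Each camera call takes 0.05 s, during which the arm holds its last target. There are 200 camera calls.

### The job

Close up the model marine engine's cylinder block: first bring the red-handled cam lever over until it snaps shut, so that the block is clamped in its stand before any cover touches it. Then put every cylinder cover lying on the mat on the cylinder of its own size, turned so that its holes go down over the studs, fully home on the deck, and screw the lubricator's cap down tight (a cylinder whose cover is not there stays open). Leave everything else on the desk where it is.

Things in the scene. Friction and masses are not known exactly. Their poses are not given: they have to be found in the camera images.
- stand: Fixed grey base plate 150 x 450 x 12 mm with a green cylinder block, a cam clamp and a lubricator. Origin: centre of its underside; z up, y along the row of cylinders, -x the side towards the robot. Small cylinder at y +90, medium at 0, large at -96 mm; clamp at y +185, lubricator at y -192 mm. The block is 100 mm deep at most, its deck 75 mm above the desk.
- clamp (a joint): Cam lever, hinged about the stand's y axis. 0 rad = thrown open, leaning 0.436 rad past upright to the stand's +x; grows as the lever comes over towards -x and down, to its stop at 1.9 rad (almost level). A spring drives it back open until the high point at 1.55 rad (at most 0.8 N m, 8 N at the grip); past that it snaps shut and holds.
- clamp_pivot (a point): The cam lever's hinge pin, 85 mm above the desk, in a steel fork 34 mm wide along y and 98 mm high.
- clamp_grip (a point): Centre of the red cross grip on the end of the cam lever (a 10 mm steel rod): a cylinder 24 mm in diameter and 36 mm long, along the stand's y axis. Seen from the pin it lies 115 mm x sin(0.436 - joint) along the stand's x and 115 mm x cos(0.436 - joint) up.
- cap (a joint): The lubricator's captive screw cap, on a vertical axis. 0 rad = screwed down tight, at its stop; grows as the cap is unscrewed (counter-clockwise seen from above), up to 5.5 rad; the cap rises 1 mm per rad. Thread friction 0.06 N m.
- cap_top (a point): Centre of the cap's flat top, 110 mm above the desk when tight. The cap is a brass hexagon, 32 mm across flats, 24 mm high, with a low button 3 mm high on top, above a brass cup 38 mm in diameter. The point turns with the cap: two of the flats face its +x and -x.
- cover_s: Small cylinder cover, yellow brass, about 0.26 kg, may be absent. Origin: centre of its underside, z up. Flange 70 mm in diameter, 8 mm thick, four 9.5 mm holes on a circle of radius 26 mm, on its +x, +y, -x, -y axes; a dome of radius 20.5 mm up to 22 mm; a hexagon boss 30 mm across flats from 22 to 54 mm high, two flats facing +x and -x. Below, a recess 32 mm wide, 18 mm deep.
- cyl_s (a point): Centre of the small cylinder's flat deck, 75 mm above the desk, axes as the stand's. A round register 28 mm in diameter stands 16 mm high here and enters the cover's recess first; four round-ended 6 mm studs, 12 mm high, stand on a circle of radius 26 mm, on +x, +y, -x, -y. A cover whose holes miss them rides on their tips, 12 mm up.
- cover_m: Medium cylinder cover, grey steel, about 0.33 kg, may be absent. Origin: centre of its underside, z up. Flange 82 mm in diameter, 8 mm thick, four 9.5 mm holes on a circle of radius 31 mm, on its +x, +y, -x, -y axes; a dome of radius 25.5 mm up to 22 mm; a hexagon boss 30 mm across flats from 22 to 54 mm high, two flats facing +x and -x. Below, a recess 42 mm wide, 18 mm deep.
- cyl_m (a point): Centre of the medium cylinder's flat deck, 75 mm above the desk, axes as the stand's. A round register 38 mm in diameter stands 16 mm high here and enters the cover's recess first; four round-ended 6 mm studs, 12 mm high, stand on a circle of radius 31 mm, on +x, +y, -x, -y. A cover whose holes miss them rides on their tips, 12 mm up.
- cover_l: Large cylinder cover, brown bronze, about 0.42 kg, may be absent. Origin: centre of its underside, z up. Flange 94 mm in diameter, 8 mm thick, four 9.5 mm holes on a circle of radius 36 mm, on its +x, +y, -x, -y axes; a dome of radius 30.5 mm up to 22 mm; a hexagon boss 30 mm across flats from 22 to 54 mm high, two flats facing +x and -x. Below, a recess 52 mm wide, 18 mm deep.
- cyl_l (a point): Centre of the large cylinder's flat deck, 75 mm above the desk, axes as the stand's. A round register 48 mm in diameter stands 16 mm high here and enters the cover's recess first; four round-ended 6 mm studs, 12 mm high, stand on a circle of radius 36 mm, on +x, +y, -x, -y. A cover whose holes miss them rides on their tips, 12 mm up.
- pulley: red-spoked iron pulley, 110 mm in diameter, 28 mm high, lying flat. Loose; not part of the job. Origin: centre of its underside.
- propeller: bronze three-bladed propeller, about 110 mm across. Loose; not part of the job. Origin: centre of its underside.
- tap_wrench: steel tap wrench, 190 mm long. Loose; not part of the job. Origin: centre of its underside.
- oscillating_engine: small brass oscillating engine on a wooden base 110 x 75 mm, 86 mm high. Loose; not part of the job. Origin: centre of its underside.
- oil_can: small copper oil can, 125 mm high. Loose; not part of the job. Origin: centre of its underside.
- nut_tin: round tin of nuts, 64 mm in diameter, 34 mm high. Loose; not part of the job. Origin: centre of its underside.
Not all that is in view belongs to the job. Leave any green, pink or turquoise look-alike of the cover_l alone.

How it is judged:
By the outcome, as a careful person would: the job done as asked, in the order asked, and still so for the second after the job is handed in, with the robot touching nothing.
Of cover_s, cover_m, cover_l only 2 to 3 are there at a start; the rules pass over those that are not, and their reading is None.
At some moment in a run one of cover_s, cover_m, cover_l may be knocked a few centimetres aside while the robot is not near it.
Once in a run the grip may slacken for a moment while it holds something.
It also fails if it takes over 208 s, if anything falls off the work surface, if the arm or the gripper's body presses on something with over 40 N, if the wrist force passes 120 N, or if a joint passes its speed limit or range.

## Working session

There is one attempt and no reset: what is moved stays moved. The work goes in short steps, Python scripts to look and compute and a tool call to move; the robot and the scene stay as the last step left them, time stands still between calls to the robot, and variables do not carry over. Pictures are saved under pics/ and viewed, about 12 in all and at most 16, crops included, and the job is handed in when it is done.

Besides the shell and the picture viewer there is one more tool, called after ">>>" as name(argument=value, ...), one argument or row to a line, values as JSON. servo_tool: Moves the arm, as the interface text tells. Its arguments: {"type":"object","properties":{"deltas":{"type":"array"},"claw":{"type":"number"},"force":{"type":"number"}},"required":["deltas"]}

```bash
mkdir -p pics; ls; cat > h.py <<'E'
import numpy as np, cv2
from plant import *
def rec(cam,names):
    for n in names:
        print(cam,n,[(np.round(d['at'],4).tolist(),round(d['p'],2)) for d in recognise(cam,n)][:4])
def proj(cam,X):
    c=calibration(cam); r,_=cv2.Rodrigues(np.array(c['R']))
    return cv2.projectPoints(np.atleast_2d(np.array(X,float)),r,np.array(c['t'],float),np.array(c['intrinsics']),np.array(c['dist']))[0][:,0]
def ray(cam,px,z):
    """world point at height z for pixels"""
    c=calibration(cam);K=np.array(c['intrinsics']);D=np.array(c['dist'])
    if cam=='wrist':
        from scipy.spatial.transform import Rotation as Ro
        s=get_state();T=np.eye(4);T[:3,:3]=Ro.from_quat(s['tcp_rot']).as_matrix();T[:3,3]=s['eef_pos']
        W=T@np.array(c['T_tool_cam']);R=W[:3,:3].T;o=W[:3,3]
    else:
        R=np.array(c['R']);o=-R.T@np.array(c['t'])
    u=cv2.undistortPoints(np.array(px,float).reshape(-1,1,2),K,D)[:,0]
    d=np.c_[u,np.ones(len(u))]@R
    return o+d*((z-o[2])/d[:,2])[:,None]
E
python3 - <<'E'
from h import *
s=get_state();print(s['time'],s['eef_pos'],s['tcp_rot'],s['opening'],grip_depth)
for c in('scene','top'):
    cv2.imwrite(f'pics/{c}0.png',cv2.resize(read_camera(c),(800,600),interpolation=cv2.INTER_CUBIC))
    rec(c,['stand','clamp','clamp_grip','clamp_pivot','cap','cover_s','cover_m','cover_l','cyl_s','cyl_l'] )
    k=calibration(c);print(-np.array(k['R']).T@k['t'])
E
```

```text
pics
0.0 [0.30394909 0.60193002 0.22991952] [-0.3708228   0.6030648   0.37016209  0.60148428] 0.9999377450783 0.0187
scene stand [([0.6269, 0.1061, 0.0438], 0.87)]
scene clamp []
scene clamp_grip [([0.486, 0.354, 0.1615], 0.61)]
scene clamp_pivot [([0.626, 0.1058, 0.0434], 0.94), ([0.4819, 0.3481, 0.1615], 0.4)]
scene cap [([0.6899, 0.0242, 0.1105], 0.68)]
scene cover_s [([0.6446, -0.1319, 0.008], 0.9), ([0.7591, -0.2498, 0.0087], 0.81), ([0.6284, -0.2646, 0.0066], 0.8), ([0.4853, -0.1652, 0.0048], 0.73)]
scene cover_m [([0.6446, -0.1319, 0.008], 0.9), ([0.7591, -0.2498, 0.0087], 0.81), ([0.6284, -0.2646, 0.0066], 0.8), ([0.4853, -0.1652, 0.0048], 0.73)]
scene cover_l [([0.6446, -0.1319, 0.008], 0.9), ([0.7591, -0.2498, 0.0087], 0.81), ([0.6284, -0.2646, 0.0066], 0.8), ([0.4853, -0.1652, 0.0048], 0.73)]
scene cyl_s [([0.6227, 0.1079, 0.0431], 0.97)]
scene cyl_l [([0.6227, 0.1079, 0.0431], 0.97)]
[ 1.25837339 -0.69061236  0.86429903]
top stand [([0.5604, 0.1877, 0.04], 0.67)]
top clamp [([0.4842, 0.3478, 0.1917], 0.45)]
top clamp_grip [([0.4829, 0.3533, 0.1909], 0.7)]
top clamp_pivot [([0.5564, 0.1872, 0.0445], 0.93)]
top cap [([0.6801, 0.0299, 0.1163], 0.55)]
top cover_s [([0.743, -0.2338, 0.01], 0.9), ([0.4552, -0.1696, 0.0073], 0.87), ([0.6338, -0.1202, 0.0117], 0.86), ([0.6118, -0.2499, 0.0083], 0.77)]
top cover_m [([0.743, -0.2338, 0.01], 0.9), ([0.4552, -0.1696, 0.0073], 0.87), ([0.6338, -0.1202, 0.0117], 0.86), ([0.6118, -0.2499, 0.0083], 0.77)]
top cover_l [([0.743, -0.2338, 0.01], 0.9), ([0.4552, -0.1696, 0.0073], 0.87), ([0.6338, -0.1202, 0.0117], 0.86), ([0.6118, -0.2499, 0.0083], 0.77)]
top cyl_s [([0.5547, 0.1817, 0.0434], 0.76)]
top cyl_l [([0.5547, 0.1817, 0.0434], 0.76)]
[0.35415724 0.01939815 1.39133094]
```

View pics/top0.png

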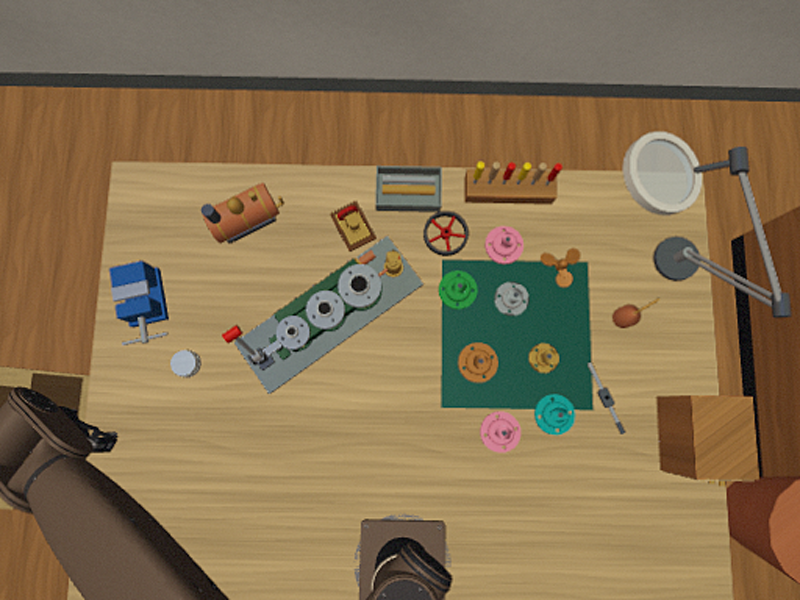

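View pics/scene0.png

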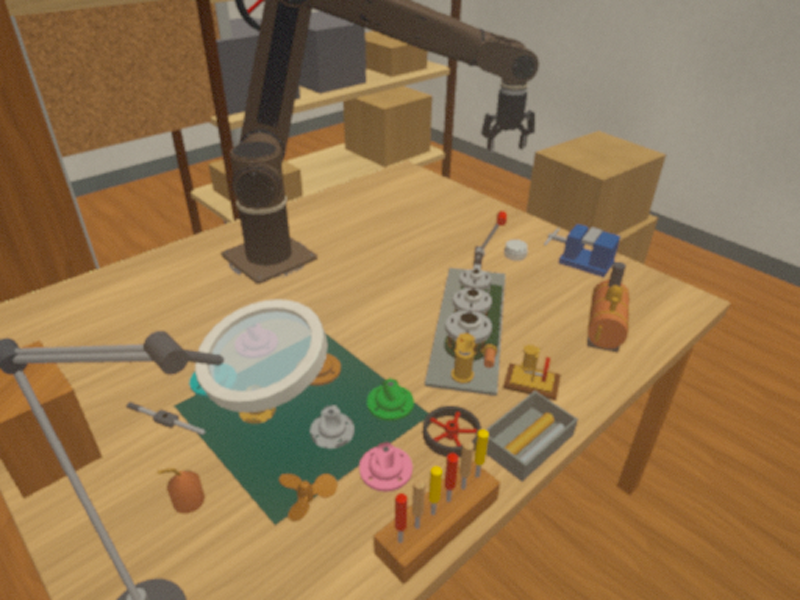

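Top view: job covers are the brown bronze at (478,362), grey steel at (512,298) and yellow brass at (543,357). The green (459,288), pink (504,244) and (501,432), and turquoise (555,413) ones are look-alikes. The stand runs from the clamp (260,355) to the lubricator (393,262). Next I'll enlarge the stand and mat to measure.

```bash
python3 - <<'E'
from h import *
im=read_camera('top')
c=im[145:260,140:385];cv2.imwrite('pics/topcrop.png',cv2.resize(c,None,fx=3.25,fy=3.25,interpolation=cv2.INTER_CUBIC))
# rough stand fit from clicked cylinders (register top z=.091)
p=np.array([[292,332],[324,309],[360,285]])/1.5625
X=ray('top',p,.091);print(X.round(4))
print('corners',ray('top',np.array([[387,237],[423,284],[270,392],[237,341]])/1.5625,.012).round(4))
# bosses tops
print(ray('top',np.array([[478,362],[512,298],[543,357]])/1.5625,.02).round(4))
E
```

```text
[[0.5112 0.2547 0.091 ]
 [0.5648 0.185  0.091 ]
 [0.6217 0.1054 0.091 ]]
corners [[ 0.7591  0.048   0.012 ]
 [ 0.6433 -0.0414  0.012 ]
 [ 0.3785  0.3136  0.012 ]
 [ 0.4968  0.3983  0.012 ]]
[[ 0.457  -0.1726  0.02  ]
 [ 0.6116 -0.2548  0.02  ]
 [ 0.4715 -0.3261  0.02  ]]
```

View pics/topcrop.png

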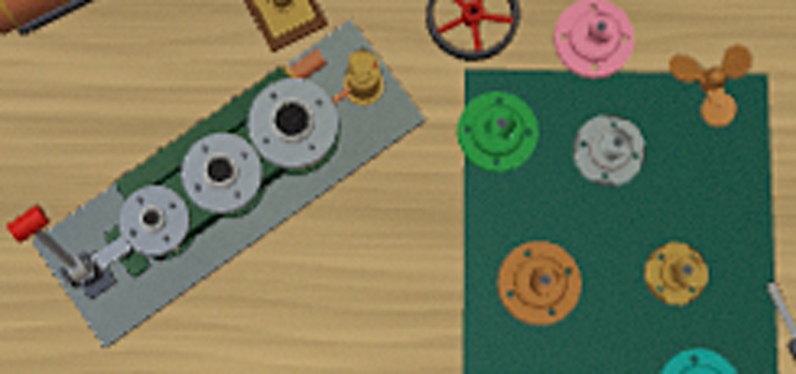

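```bash
cat >> h.py <<'E'
from scipy.spatial.transform import Rotation as Ro
from scipy.optimize import least_squares
def jaw():
    s=get_state();z=Ro.from_quat(s['tcp_rot']).as_matrix()[:,2];return np.arctan2(z[1],z[0])
def st():
    s=get_state();print('t',round(s['time'],2),'tcp',np.round(s['eef_pos'],4),'jaw',round(jaw(),4),'q6',round(s['qpos'][5],2),'F',np.round(s['contact_force'],1),'op',round(s['opening'],3))
def go(pos,yaw=None,sym=np.pi):
    s=get_state();d=(np.array(pos)-s['eef_pos'])*10
    t=0 if yaw is None else (yaw-jaw()+sym/2)%sym-sym/2
    print('units',d.round(3),'spin',round(t/(np.pi/2),3),'alt',round((t-np.sign(t)*sym)/(np.pi/2),3))
def SW(S,P):
    """stand coords -> world; S=(x,y,yaw)"""
    P=np.atleast_2d(P);c,s=np.cos(S[2]),np.sin(S[2])
    return np.c_[S[0]+c*P[:,0]-s*P[:,1],S[1]+s*P[:,0]+c*P[:,1],P[:,2]]
E
python3 - <<'E'
from h import *
st();print(np.round(calibration('wrist')['T_tool_cam'],3), np.round(calibration('wrist')['intrinsics'],0))
px=np.array([[153,219],[221,172],[293,121],[353,20],[427,119],[107,347],[35,238]])/3.25+[140,145]
P=np.array([[0,.09,.078],[0,0,.078],[0,-.096,.078],[.075,-.225,.012],[-.075,-.225,.012],[-.075,.225,.012],[.075,.225,.012]])
f=lambda S:(proj('top',SW(S,P))-px).ravel()
r=least_squares(f,[.565,.185,.637]);print(r.x,r.fun.round(1))
S=r.x
th=.436;g=SW(S,[[.115*np.sin(th),.185,.085+.115*np.cos(th)]]);print('grip',g,proj('top',g), np.array([28,223])/3.25+[140,145])
print('cap',SW(S,[[0,-.192,.113]]))
E
```

```text
t 1.15 tcp [0.3043 0.6025 0.2313] jaw 1.103 q6 -0.15 F [ 0.1 -0.4 -0.9] op 1.004
[[ 0.    -0.295  0.955 -0.143]
 [-0.001 -0.955 -0.295  0.075]
 [ 1.    -0.001 -0.     0.001]
 [ 0.     0.     0.     1.   ]] [[277.   0. 253.]
 [  0. 277. 196.]
 [  0.   0.   1.]]
[0.56831937 0.18120014 0.64117171] [ 0.9 -0.4  0.9 -0.5  0.8 -0.2 -0.3 -0.5  0.   0.3 -1.   0.5 -1.3  0.8]
grip [[0.49658537 0.35850759 0.18924154]] [[149.28637218 212.6147702 ]] [148.61538462 213.61538462]
cap [[0.68316127 0.02733221 0.113     ]]
```

>>> servo_tool(
  deltas=[
    [[0.13, -0.16, 0.04, 0.05], [0.26, -0.32, 0.08, 0.1], [0.39, -0.48, 0.12, 0.15], [0.52, -0.64, 0.16, 0.2], [0.65, -0.8, 0.2, 0.235]],
  ],
)

```text
time: 1.65
eef_pos: [0.3698, 0.5219, 0.2516]
tcp_rot: [-0.475, 0.523, 0.475, 0.523]
contact_force: [-0.3, -1.2, 0.0]
opening: 0.999
```

>>> servo_tool(
  deltas=[
    [[0.13, -0.16, 0.04, 0.05], [0.26, -0.32, 0.08, 0.1], [0.39, -0.48, 0.12, 0.15], [0.52, -0.64, 0.16, 0.2], [0.65, -0.8, 0.2, 0.235]],
  ],
)

```text
time: 2.15
eef_pos: [0.4348, 0.4418, 0.2716]
tcp_rot: [0.563, -0.427, -0.563, -0.427]
contact_force: [0.1, 0.1, 0.4]
opening: 1.002
```

>>> servo_tool(
  deltas=[
    [[0.16, -0.2, 0.05, 0.06], [0.32, -0.4, 0.1, 0.12], [0.48, -0.6, 0.15, 0.18], [0.62, -0.82, 0.2, 0.236], [0.62, -0.82, 0.2, 0.236]],
  ],
)

```text
time: 2.65
eef_pos: [0.4983, 0.3584, 0.2924]
tcp_rot: [0.632, -0.317, -0.631, -0.318]
contact_force: [-0.3, 0.2, 0.4]
opening: 0.996
```

```bash
python3 - <<'E'
from h import *
st()
im=read_camera('wrist');cv2.imwrite('pics/w1.png',cv2.resize(im,(800,600),interpolation=cv2.INTER_CUBIC))
rec('wrist',['clamp_grip','stand','cap'])
E
```

```text
t 2.65 tcp [0.4983 0.3584 0.2924] jaw 2.2093 q6 -1.75 F [-0.3  0.2  0.4] op 0.996
wrist clamp_grip [([0.4842, 0.3532, 0.1969], 0.96)]
wrist stand [([0.5365, 0.2148, 0.0541], 0.62), ([0.7718, 0.1457, 0.0159], 0.41)]
wrist cap []
```

View pics/w1.png

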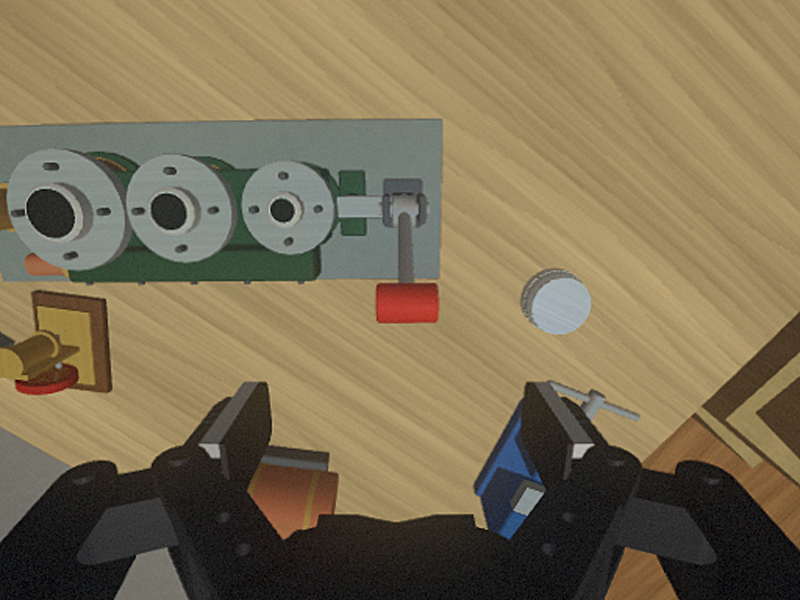

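```bash
cat >> h.py <<'E'
def wcam():
    s=get_state();c=calibration('wrist');T=np.eye(4);T[:3,:3]=Ro.from_quat(s['tcp_rot']).as_matrix();T[:3,3]=s['eef_pos']
    W=T@np.array(c['T_tool_cam']);return W[:3,:3].T,-W[:3,:3].T@W[:3,3]
def wproj(X):
    R,t=wcam();c=calibration('wrist')
    return cv2.projectPoints(np.atleast_2d(X).astype(float),cv2.Rodrigues(R)[0],t,np.array(c['intrinsics']),np.array(c['dist']))[0][:,0]
E
python3 - <<'E'
from h import *
px=np.array([[252,209],[318,208],[289,178],[287,241],[138,211],[213,209],[17,212],[103,211],[50,167],[56,257],[442,119],[440,279],[407,303]])/1.5625
P=[]
z=.083
for y,r,k in((.09,.026,(2,0,1,3)),(0,.031,(2,0)),(-.096,.036,(2,0,1,3))):
    for i in k: P.append([[0,r],[-r,0],[0,-r],[r,0]][i]+np.array([0,y])) if 0 else P.append([{0:0,2:0,1:-r,3:r}[i], y+{0:r,2:-r,1:0,3:0}[i]])
P=np.c_[np.array(P),np.full(len(P),z)]
th=.436
P=np.r_[P,[[-.075,.225,.012],[.075,.225,.012],[.115*np.sin(th),.185,.085+.115*np.cos(th)]]]
f=lambda S:(wproj(SW(S,P))-px).ravel()
r=least_squares(f,[.568,.181,.641],loss='soft_l1');print(r.x,f(r.x).reshape(-1,2).round(1).tolist())
S=r.x;np.save('S.npy',S)
print('grip',SW(S,P[-1:]))
Q=lambda j:SW(S,[[.115*np.sin(th-j),.185,.085+.115*np.cos(th-j)-.019]])[0]
for j in [0,.4,.8,1.2,1.55,1.9]:print(j,Q(j).round(4),((Q(j)-Q(0))*10).round(3))
go(Q(0),S[2]+np.pi/2)
E
```

```text
[0.56487434 0.19073778 0.6465212 ] [[0.7, 0.3], [0.0, 0.5], [-3.9, -1.8], [0.7, 0.4], [-1.3, -0.1], [-0.6, 0.6], [-1.1, 0.5], [-1.4, 0.3], [-1.5, -0.8], [7.3, -0.7], [3.4, -1.0], [2.1, -0.2], [0.9, 1.9]]
grip [[0.49219287 0.36765896 0.18924154]]
0 [0.4922 0.3677 0.1702] [0. 0. 0.]
0.4 [0.4567 0.3409 0.1809] [-0.355 -0.268  0.107]
0.8 [0.4207 0.3137 0.1735] [-0.714 -0.539  0.032]
1.2 [0.3899 0.2905 0.149 ] [-1.023 -0.772 -0.212]
1.55 [0.371  0.2762 0.1167] [-1.211 -0.914 -0.535]
1.9 [0.3622 0.2695 0.0783] [-1.3   -0.981 -0.92 ]
units [-0.036  0.066 -1.208] spin 0.003 alt -1.997
```

```bash
python3 - <<'E'
from h import *
print(calibration('wrist')['dist'],calibration('top')['dist'])
for c in('wrist','top','scene'):
    im=read_camera(c);b,g,r=[im[...,i].astype(int) for i in range(3)]
    m=((r>130)&(g<70)&(b<70)).astype(np.uint8)
    n,l,s,ce=cv2.connectedComponentsWithStats(m)
    for i in range(1,n):
        if s[i,4]>15:print(c,s[i],ce[i].round(1),*(ray(c,[ce[i]],z).round(4) for z in(.189,.194)))
print(wproj([get_state()['eef_pos']]))
E
```

```text
[-0.02692849  0.          0.          0.          0.        ] [-0.01075794  0.          0.          0.          0.        ]
wrist [237 185  39  23 815] [255.6 196.8] [[0.496  0.3641 0.189 ]] [[0.4948 0.3631 0.194 ]]
wrist [  6 246  30   7 137] [ 20.7 249.4] [[0.682  0.2078 0.189 ]] [[0.677 0.21  0.194]]
top [325 104   5   5  21] [327. 106.] [[ 0.8741 -0.2229  0.189 ]] [[ 0.8719 -0.2219  0.194 ]]
top [354 105   6   4  18] [356.7 106.6] [[ 0.8742 -0.3247  0.189 ]] [[ 0.872  -0.3233  0.194 ]]
top [216 132  11   8  29] [220.1 134.8] [[0.7641 0.1382 0.189 ]] [[0.7624 0.1377 0.194 ]]
top [276 139  22  13  67] [286.1 146.4] [[ 0.7279 -0.0839  0.189 ]] [[ 0.7264 -0.0835  0.194 ]]
top [144 208  10  10  55] [148.6 212.8] [[0.4959 0.3606 0.189 ]] [[0.4953 0.3592 0.194 ]]
scene [158   0   8   8  20] [162.    3.8] [[-2.2004  1.3316  0.189 ]] [[-2.1748  1.3167  0.194 ]]
scene [319 136   5   8  32] [320.7 139.4] [[0.4943 0.3627 0.189 ]] [[0.5    0.3549 0.194 ]]
scene [276 264  29  22 126] [289.4 274.1] [[ 0.8729 -0.2148  0.189 ]] [[ 0.8757 -0.2183  0.194 ]]
scene [285 290   8  23 141] [288.4 300.8] [[ 0.9239 -0.2723  0.189 ]] [[ 0.9264 -0.2754  0.194 ]]
scene [253 316   7  24 146] [256.2 328. ] [[ 0.9259 -0.3701  0.189 ]] [[ 0.9284 -0.3724  0.194 ]]
[[253.39082887 246.4715094 ]]
```

>>> servo_tool(
  deltas=[
    [[0, 0, -0.2, 0], [-0.028, 0.036, -0.4, 0], [-0.028, 0.036, -0.6, 0], [-0.028, 0.036, -0.8, 0], [-0.028, 0.036, -0.8, 0]],
  ],
  claw=0.3,
)

```text
time: 3.5
eef_pos: [0.4912, 0.3637, 0.2074]
tcp_rot: [-0.631, 0.319, 0.634, 0.315]
contact_force: [0.0, -0.2, 0.0]
opening: 0.649
```

>>> servo_tool(
  deltas=[
    [[0, 0, -0.1, 0], [0, 0, -0.2, 0], [0, 0, -0.3, 0], [0, 0, -0.42, 0], [0, 0, -0.42, 0]],
  ],
)

```text
time: 4.0
eef_pos: [0.4923, 0.3634, 0.1667]
tcp_rot: [-0.631, 0.318, 0.633, 0.316]
contact_force: [-0.4, -0.6, -0.9]
opening: 0.649
```

>>> servo_tool(
  deltas=[
    [[0, 0, 0, 0], [0, 0, 0, 0], [0, 0, 0, 0], [0, 0, 0, 0], [0, 0, 0, 0]],
  ],
  claw=-1,
  force=40,
)

```text
time: 4.5
eef_pos: [0.4943, 0.3633, 0.1696]
tcp_rot: [0.633, -0.317, -0.631, -0.317]
contact_force: [3.1, -4.8, -1.7]
opening: 0.412
```

```bash
python3 - <<'E'
from h import *
st()
im=read_camera('wrist');cv2.imwrite('pics/w2.png',im)
E
```

```text
t 4.5 tcp [0.4943 0.3633 0.1696] jaw 2.2119 q6 -1.74 F [ 3.1 -4.8 -1.7] op 0.412
```

View pics/w2.png

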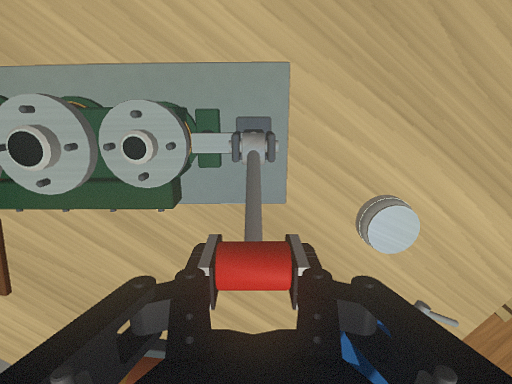

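The picture shows the red grip held by its end faces between the pads at (253,266), with the rod running up to the pin at (254,145). The opening of 0.41 is about 35 mm, which matches the grip's length. Next I swing the lever along its arc.

>>> servo_tool(
  deltas=[
    [[-0.102, -0.077, 0.051, 0], [-0.209, -0.158, 0.086, 0], [-0.318, -0.24, 0.104, 0], [-0.428, -0.323, 0.107, 0], [-0.537, -0.405, 0.092, 0]],
  ],
)

```text
time: 5.05
eef_pos: [0.4433, 0.3248, 0.1802]
tcp_rot: [0.635, -0.313, -0.629, -0.321]
contact_force: [9.8, 2.5, -3.8]
opening: 0.415
```

>>> servo_tool(
  deltas=[
    [[-0.107, -0.081, -0.031, 0], [-0.211, -0.159, -0.077, 0], [-0.309, -0.233, -0.139, 0], [-0.401, -0.303, -0.215, 0], [-0.485, -0.366, -0.305, 0]],
  ],
)

```text
time: 5.55
eef_pos: [0.3966, 0.2896, 0.1548]
tcp_rot: [0.636, -0.312, -0.628, -0.322]
contact_force: [1.6, -0.8, 13.5]
opening: 0.414
```

>>> servo_tool(
  deltas=[
    [[-0.063, -0.047, -0.083, 0], [-0.119, -0.09, -0.174, 0], [-0.167, -0.126, -0.272, 0], [-0.207, -0.157, -0.375, 0], [-0.239, -0.181, -0.482, 0]],
  ],
)

```text
time: 6.05
eef_pos: [0.3691, 0.269, 0.1025]
tcp_rot: [0.634, -0.316, -0.631, -0.318]
contact_force: [-1.6, -5.7, 6.0]
opening: 0.417
```

>>> servo_tool(
  deltas=[
    [[-0.023, -0.017, -0.11, 0], [-0.038, -0.029, -0.226, 0], [-0.038, -0.029, -0.226, 0], [-0.038, -0.029, -0.226, 0], [-0.038, -0.029, -0.226, 0]],
  ],
)

```text
time: 6.55
eef_pos: [0.3647, 0.2656, 0.0777]
tcp_rot: [0.633, -0.317, -0.631, -0.317]
contact_force: [2.6, -3.6, -1.9]
opening: 0.419
```

```bash
python3 - <<'E'
from h import *
st()
S=np.load('S.npy')
th=.436;s0=get_state()['eef_pos']
R=np.array([-np.sin(S[2]),np.cos(S[2])])
E
```

```text
t 6.55 tcp [0.3647 0.2656 0.0777] jaw 2.2125 q6 -1.81 F [ 2.6 -3.6 -1.9] op 0.419
```

>>> servo_tool(
  deltas=[
    [[0, 0, 0, 0], [0, 0, 0, 0], [0, 0, 0, 0], [0, 0, 0.2, 0], [0, 0, 0.5, 0]],
  ],
  claw=0.4,
)

```text
time: 7.05
eef_pos: [0.3619, 0.2656, 0.126]
tcp_rot: [-0.631, 0.318, 0.633, 0.316]
contact_force: [0.2, 0.2, 0.1]
opening: 0.7
```

>>> servo_tool(
  deltas=[
    [[0, 0, 0.2, 0], [0, 0, 0.4, 0], [0, 0, 0.6, 0], [0, 0, 0.8, 0], [0, 0, 1, 0]],
  ],
)

```text
time: 7.55
eef_pos: [0.3634, 0.2662, 0.2282]
tcp_rot: [-0.632, 0.317, 0.632, 0.317]
contact_force: [-0.5, 0.1, -0.0]
opening: 0.698
```

>>> servo_tool(
  deltas=[
    [[0.2, -0.05, 0.2, 0], [0.4, -0.1, 0.4, 0], [0.6, -0.15, 0.6, 0], [0.8, -0.2, 0.8, 0], [1, -0.25, 1, 0]],
  ],
)

```text
time: 8.05
eef_pos: [0.4642, 0.2411, 0.3282]
tcp_rot: [-0.632, 0.317, 0.632, 0.317]
contact_force: [-1.3, 0.1, 0.8]
opening: 0.699
```

>>> servo_tool(
  deltas=[
    [[0.3, -0.1, 0, 0], [0.6, -0.2, 0, 0], [1, -0.36, 0, 0], [1, -0.36, 0, 0], [1, -0.36, 0, 0]],
  ],
)

```text
time: 8.55
eef_pos: [0.5637, 0.2049, 0.3264]
tcp_rot: [-0.631, 0.317, 0.633, 0.317]
contact_force: [0.1, 0.0, -0.0]
opening: 0.703
```

```bash
python3 - <<'E'
from h import *
st()
im=read_camera('wrist');cv2.imwrite('pics/w3.png',cv2.resize(im,(800,600),interpolation=cv2.INTER_CUBIC))
rec('wrist',['cap'])
S=[.5668,.1862,.646]
print((wproj(SW(S,[[0,.09,.075],[0,0,.075],[0,-.096,.075],[0,-.192,.113],[-.114,.185,.097]]))*1.5625).round(0))
E
```

```text
t 8.55 tcp [0.5637 0.2049 0.3264] jaw 2.211 q6 -2.03 F [ 0.1  0.  -0. ] op 0.703
wrist cap [([0.6755, 0.0346, 0.1158], 0.71), ([0.5559, 0.1858, 0.0572], 0.68)]
[[474. 247.]
 [376. 248.]
 [272. 248.]
 [147. 257.]
 [604. 110.]]
```

View pics/w3.png

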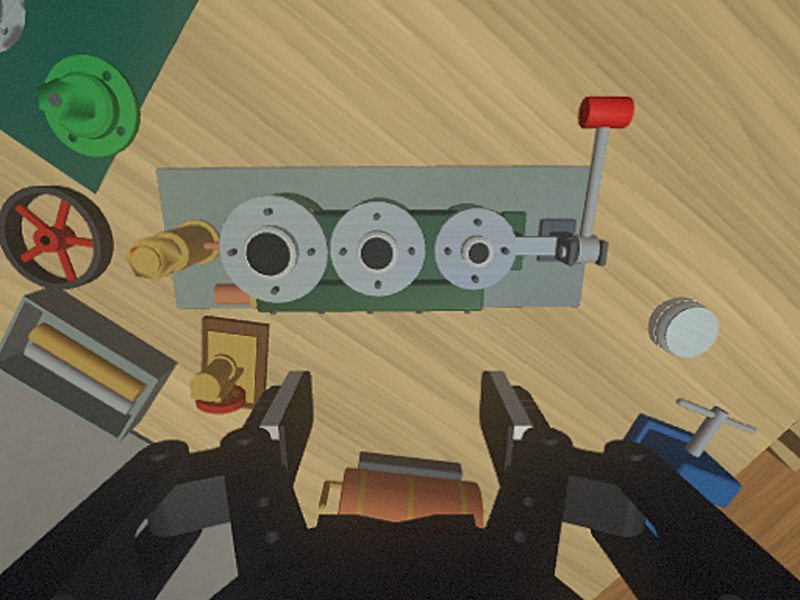

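Stand model check: the clamp grip is seen at (606,111) against a predicted (604,110) for shut. The deck centres (475,248), (377,248) and (273,250) agree with the model within 2 px, and the cap button is at (148,256). I'll refine with the dark bores, then look at the mat.

```bash
python3 - <<'E'
from h import *
im=cv2.imread('pics/w3.png');g=im.max(2)
px=[]
for x,y in((478,252),(378,252),(270,253)):
    m=(g[y-40:y+40,x-40:x+40]<75).astype(np.uint8)
    n,l,s,c=cv2.connectedComponentsWithStats(m)
    k=l[40,40];b=l==k;cn=max(cv2.findContours(b.astype(np.uint8),0,1)[0],key=len);e=cv2.fitEllipse(cn)
    px.append(np.array(e[0])+[x-40,y-40]);print(e,s[k,4])
px=(np.array(px)+.5)/1.5625-.5
P=np.array([[0,.09,.091],[0,0,.091],[0,-.096,.091]])
f=lambda S:(wproj(SW(S,P))-px).ravel()
r=least_squares(f,[.5668,.1862,.646]);print(r.x.round(4),r.fun.round(2));np.save('S.npy',r.x)
S=r.x;print('cyl',SW(S,P).round(4),'cap',SW(S,[[0,-.192,.11]]).round(4))
E
```

```text
((40.2247428894043, 40.68279266357422), (17.886306762695312, 19.196670532226562), 26.233829498291016) 295
((38.18988800048828, 41.1354866027832), (29.702848434448242, 30.334060668945312), 132.77398681640625) 749
((37.53419494628906, 40.75407028198242), (39.888511657714844, 43.062320709228516), 129.2818145751953) 1408
[0.5681 0.1876 0.6456] [-0.27 -0.   -0.02 -0.02  0.29 -0.02]
cyl [[0.5139 0.2595 0.091 ]
 [0.5681 0.1876 0.091 ]
 [0.6258 0.1109 0.091 ]] cap [[0.6836 0.0343 0.11  ]]
```

>>> servo_tool(
  deltas=[
    [[0.02, -0.2, 0, -0.03], [0.04, -0.4, 0, -0.06], [0.06, -0.6, 0, -0.09], [0.08, -0.8, 0, -0.12], [0.1, -1, 0, -0.15]],
  ],
)

```text
time: 9.15
eef_pos: [0.5726, 0.1054, 0.3279]
tcp_rot: [0.591, -0.389, -0.59, -0.389]
contact_force: [-0.2, -0.5, 0.6]
opening: 0.698
```

>>> servo_tool(
  deltas=[
    [[0.02, -0.2, 0, -0.03], [0.04, -0.4, 0, -0.06], [0.06, -0.6, 0, -0.09], [0.08, -0.8, 0, -0.12], [0.1, -1, 0, -0.15]],
  ],
)

```text
time: 9.65
eef_pos: [0.5828, 0.0055, 0.328]
tcp_rot: [0.541, -0.456, -0.54, -0.456]
contact_force: [-0.2, -0.5, 0.3]
opening: 0.698
```

>>> servo_tool(
  deltas=[
    [[0.04, -0.2, 0, -0.03], [0.08, -0.4, 0, -0.06], [0.12, -0.6, 0, -0.09], [0.16, -0.8, 0, -0.11], [0.2, -1, 0, -0.11]],
  ],
)

```text
time: 10.15
eef_pos: [0.6032, -0.0946, 0.328]
tcp_rot: [-0.5, 0.5, 0.499, 0.501]
contact_force: [0.1, 0.2, -0.6]
opening: 0.7
```

>>> servo_tool(
  deltas=[
    [[0.04, -0.2, -0.1, 0], [0.08, -0.4, -0.2, 0], [0.12, -0.6, -0.4, 0], [0.2, -0.8, -0.6, 0], [0.2, -1, -0.8, 0]],
  ],
)

```text
time: 10.65
eef_pos: [0.6237, -0.1962, 0.2449]
tcp_rot: [-0.499, 0.501, 0.5, 0.5]
contact_force: [0.4, -0.0, -0.2]
opening: 0.696
```

>>> servo_tool(
  deltas=[
    [[0.03, -0.1, -0.1, 0], [0.05, -0.25, -0.3, 0], [0.05, -0.25, -0.3, 0], [0.05, -0.25, -0.3, 0], [0.05, -0.25, -0.3, 0]],
  ],
  claw=0.2,
)

```text
time: 11.15
eef_pos: [0.6292, -0.2195, 0.2186]
tcp_rot: [-0.5, 0.5, 0.499, 0.501]
contact_force: [0.5, -0.4, 0.6]
opening: 0.6
```

```bash
python3 - <<'E'
from h import *
st()
im=read_camera('wrist');cv2.imwrite('pics/w4raw.png',im);cv2.imwrite('pics/w4.png',cv2.resize(im,(800,600),interpolation=cv2.INTER_CUBIC))
rec('wrist',['cover_l'])
E
```

```text
t 11.15 tcp [ 0.6292 -0.2195  0.2186] jaw 1.5687 q6 -2.06 F [ 0.5 -0.4  0.6] op 0.6
wrist cover_l [([0.4692, -0.1744, 0.023], 0.83), ([0.6256, -0.13, 0.0044], 0.78), ([0.7364, -0.2341, 0.0033], 0.67), ([0.4749, -0.323, 0.0111], 0.65)]
```

View pics/w4.png

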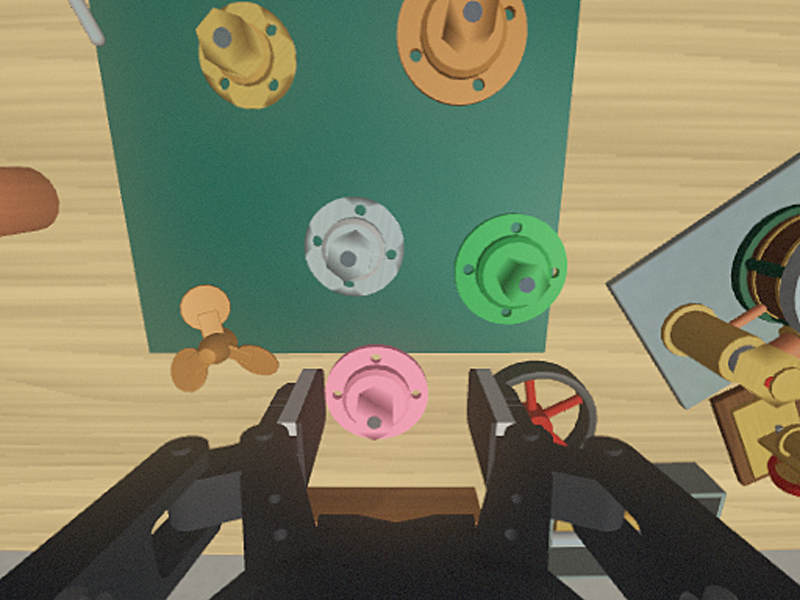

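Candidates in this view: steel (354,247), brass (247,55) and bronze (462,45). These are the only grey, yellow and brown ones; the green (511,268) and pink (378,392) are look-alikes. One enlarged mosaic will confirm.

```bash
python3 - <<'E'
from h import *
im=cv2.imread('pics/w4raw.png')
T=[]
for x0,y0 in((190,122),(122,0),(250,0)):
    c=im[y0:y0+72,x0:x0+88];T.append(cv2.resize(c,None,fx=4.5,fy=4.5,interpolation=cv2.INTER_CUBIC))
b=np.zeros_like(T[0])
cv2.imwrite('pics/mos.png',np.vstack([np.hstack(T[:2]),np.hstack([T[2],b])]))
E
```

```text
(no output)
```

View pics/mos.png

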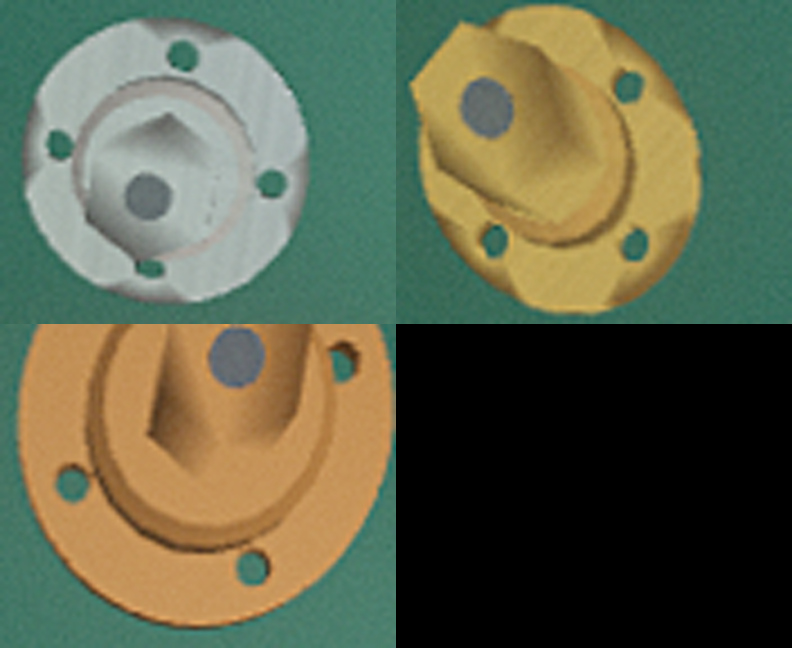

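```bash
cat >> h.py <<'E'
def fitcover(cam,holes,dirs,r,dot):
    """holes px, dirs: index of hole (0:+x 1:+y 2:-x 3:-y), dot px of boss top. returns x,y,yaw"""
    px=np.vstack([holes,[dot]])
    def P(S):
        L=[[r*np.cos(k*np.pi/2),r*np.sin(k*np.pi/2),.006] for k in dirs]+[[0,0,.054]]
        return SW(S,L)
    pj=wproj if cam=='wrist' else (lambda X:proj(cam,X))
    c0=ray(cam,[dot],.054)[0]
    h0=ray(cam,holes[:1],.006)[0]
    y0=np.arctan2(h0[1]-c0[1],h0[0]-c0[0])-dirs[0]*np.pi/2
    R=least_squares(lambda S:(pj(P(S))-px).ravel(),[c0[0],c0[1],y0])
    print('cover',R.x.round(4),'res',R.fun.reshape(-1,2).round(2).tolist());return R.x
E
python3 - <<'E'
from h import *
S=np.load('S.npy')
def q(a,o): return np.array(a)/4.5+o-.4
# image: right = tool z(jaw)=+y ; up=-x. hole +x chosen on flat axis, +y counterclockwise seen from above
o=[190,122];m=fitcover('wrist',q([[272,183],[183,56],[60,146]],o),[0,1,2],.031,q([148,196],o))
o=[122,0];s=fitcover('wrist',q([[238,245],[233,87],[99,241]],o),[0,1,3],.026,q([91,107],o))
o=[250,0];l=fitcover('wrist',q([[254,243],[345,37],[73,159]],o),[0,1,3],.036,q([236,33],o))
j=jaw();print('stand yaw',S[2],'jaw',j)
go([m[0],m[1],.15],m[2])
E
```

```text
cover [ 0.6141 -0.2539  1.3917] res [[0.13, -0.0], [-0.07, 0.01], [-0.17, -0.12], [0.09, 0.1]]
cover [ 0.4719 -0.3289  0.7454] res [[0.05, -0.12], [-0.06, -0.27], [-0.32, -0.2], [0.29, 0.5]]
cover [ 0.458  -0.171   0.3894] res [[0.0, -0.03], [-0.82, 0.32], [0.21, -0.02], [0.53, -0.25]]
stand yaw 0.6455993121091426 jaw 1.5689060917934772
units [-0.151 -0.344 -0.689] spin -0.113 alt 1.887
```

Fits are within 0.8 px. First cover is steel: jaw along its flat axis, then descend.

>>> servo_tool(
  deltas=[
    [[-0.05, -0.1, -0.2, -0.05], [-0.1, -0.2, -0.4, -0.113], [-0.151, -0.344, -0.6, -0.113], [-0.151, -0.344, -0.8, -0.113], [-0.151, -0.344, -1, -0.113]],
  ],
  claw=0.3,
)

```text
time: 11.75
eef_pos: [0.614, -0.2546, 0.1179]
tcp_rot: [-0.454, 0.543, 0.452, 0.543]
contact_force: [0.6, 0.0, 0.2]
opening: 0.647
```

```bash
python3 - <<'E'
from h import *
st();go([.6141,-.2539,.023],1.3917)
E
```

```text
t 11.75 tcp [ 0.614  -0.2546  0.1179] jaw 1.3905 q6 -1.94 F [0.6 0.  0.2] op 0.647
units [ 0.001  0.007 -0.949] spin 0.001 alt -1.999
```

>>> servo_tool(
  deltas=[
    [[0, 0.005, -0.25, 0], [0, 0.005, -0.5, 0], [0, 0.005, -0.75, 0], [0, 0.005, -0.95, 0], [0, 0.005, -0.95, 0]],
  ],
)

```text
time: 12.25
eef_pos: [0.6118, -0.2522, 0.0194]
tcp_rot: [-0.451, 0.543, 0.455, 0.542]
contact_force: [-0.7, -0.2, -0.9]
opening: 0.647
```

>>> servo_tool(
  deltas=[
    [[0, 0, 0, 0], [0, 0, 0, 0], [0, 0, 0, 0], [0, 0, 0, 0], [0, 0, 0, 0]],
  ],
  claw=-1,
  force=80,
)

```text
time: 12.75
eef_pos: [0.615, -0.2546, 0.0247]
tcp_rot: [-0.454, 0.542, 0.452, 0.544]
contact_force: [-0.5, 0.9, 5.7]
opening: 0.336
```

>>> servo_tool(
  deltas=[
    [[0, 0, 0, 0], [0, 0, 0.2, 0], [0, 0, 0.4, 0], [0, 0, 0.7, 0], [0, 0, 1, 0]],
  ],
)

```text
time: 13.25
eef_pos: [0.612, -0.2531, 0.1209]
tcp_rot: [-0.451, 0.544, 0.454, 0.542]
contact_force: [0.4, -0.8, -2.9]
opening: 0.339
```

```bash
python3 - <<'E'
from h import *
st();go([.5681,.1876,.2],.6456)
E
```

```text
t 13.25 tcp [ 0.612  -0.2531  0.1209] jaw 1.3904 q6 -1.94 F [ 0.4 -0.8 -2.9] op 0.339
units [-0.439  4.407  0.791] spin -0.474 alt 1.526
```

>>> servo_tool(
  deltas=[
    [[-0.02, 0.2, 0.2, -0.02], [-0.04, 0.4, 0.4, -0.04], [-0.06, 0.6, 0.6, -0.06], [-0.08, 0.8, 0.8, -0.08], [-0.1, 1, 0.8, -0.12]],
  ],
)

```text
time: 13.75
eef_pos: [0.6044, -0.1536, 0.205]
tcp_rot: [-0.401, 0.583, 0.398, 0.584]
contact_force: [0.5, 0.1, -2.4]
opening: 0.345
```

>>> servo_tool(
  deltas=[
    [[-0.02, 0.2, 0, -0.02], [-0.04, 0.4, 0, -0.04], [-0.06, 0.6, 0, -0.06], [-0.08, 0.8, 0, -0.08], [-0.1, 1, 0, -0.12]],
  ],
)

```text
time: 14.25
eef_pos: [0.5923, -0.0529, 0.2006]
tcp_rot: [-0.342, 0.619, 0.343, 0.618]
contact_force: [0.5, 0.3, -2.4]
opening: 0.336
```

>>> servo_tool(
  deltas=[
    [[-0.02, 0.2, 0, -0.02], [-0.04, 0.4, 0, -0.04], [-0.06, 0.6, 0, -0.06], [-0.08, 0.8, 0, -0.08], [-0.1, 1, 0, -0.12]],
  ],
)

```text
time: 14.75
eef_pos: [0.5822, 0.0469, 0.2006]
tcp_rot: [-0.282, 0.649, 0.283, 0.647]
contact_force: [-0.0, -0.1, -3.4]
opening: 0.338
```

>>> servo_tool(
  deltas=[
    [[-0.02, 0.2, 0, -0.02], [-0.04, 0.4, 0, -0.04], [-0.06, 0.6, 0, -0.06], [-0.08, 0.8, 0, -0.08], [-0.1, 1, 0, -0.114]],
  ],
)

```text
time: 15.25
eef_pos: [0.5722, 0.1467, 0.2006]
tcp_rot: [-0.224, 0.672, 0.224, 0.67]
contact_force: [0.1, 0.8, -2.5]
opening: 0.337
```

>>> servo_tool(
  deltas=[
    [[0, 0.2, 0, 0], [-0.02, 0.4, 0, 0], [-0.03, 0.4, 0, 0], [-0.03, 0.4, 0, 0], [-0.03, 0.4, 0, 0]],
  ],
)

```text
time: 15.75
eef_pos: [0.5701, 0.1853, 0.2015]
tcp_rot: [-0.224, 0.671, 0.224, 0.67]
contact_force: [-0.5, 0.7, -2.8]
opening: 0.33
```

```bash
python3 - <<'E'
from h import *
st();go([.5681,.1876,.12],.6456)
im=read_camera('wrist');cv2.imwrite('pics/w5.png',cv2.resize(im,(800,600),interpolation=cv2.INTER_CUBIC))
E
```

```text
t 15.75 tcp [0.5701 0.1853 0.2015] jaw 0.6455 q6 -0.5 F [-0.5  0.7 -2.8] op 0.33
units [-0.02   0.023 -0.815] spin 0.0 alt -2.0
```

View pics/w5.png

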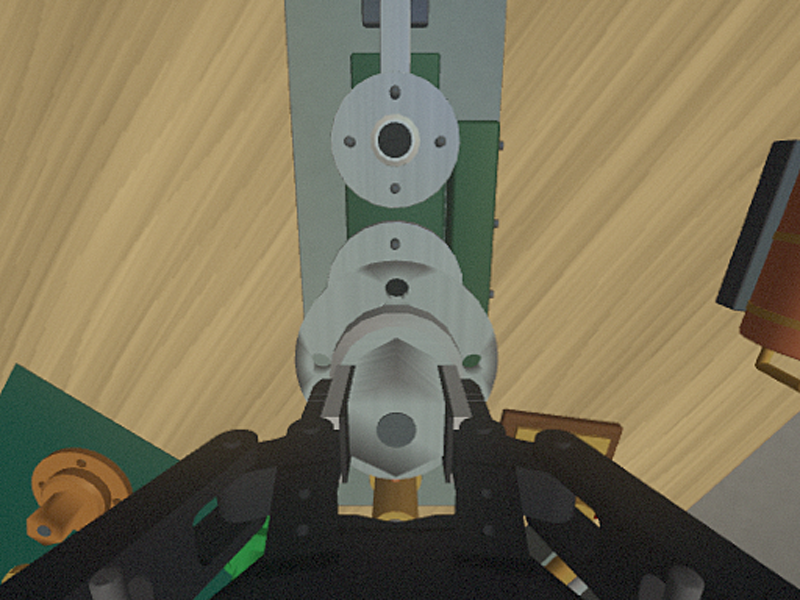

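```bash
cat >> h.py <<'E'
def held(px,dirs,r):
    px=(np.array(px,float)+.5)/1.5625-.5
    s=get_state()['eef_pos']
    def P(S):
        L=[[r*np.cos(k*np.pi/2),r*np.sin(k*np.pi/2),S[3]+.007] for k in dirs]+[[0,0,S[3]+.054]]
        return SW(S[:3],L)
    R=least_squares(lambda S:(wproj(P(S))-px).ravel(),[s[0],s[1],jaw(),s[2]-.023])
    print('held',R.x.round(4),'minus tcp',(R.x[[0,1,3]]-s).round(4),'dyaw',round(R.x[2]-jaw(),4),R.fun.round(2));return R.x
def studs(px,L):
    px=(np.array(px,float)+.5)/1.5625-.5;L=np.array(L)
    R=least_squares(lambda S:(wproj(SW(S,L))-px).ravel(),np.load('S.npy'));print('stand',R.x.round(4),R.fun.round(2));return R.x
def studpts(y,r,k,z=.086): return [[r*np.cos(i*np.pi/2),y+r*np.sin(i*np.pi/2),z] for i in k]
E
python3 - <<'E'
from h import *
h=held([[397,287],[322,360],[471,360],[396,429]],[1,2,0],.031)
S=studs([[395,91],[349,142],[440,142],[395,188],[395,244]],studpts(.09,.026,[1,2,0,3])+studpts(0,.031,[1]))
c=SW(S,[[0,0,.075]])[0];print('cyl_m',c,'move units',((c-h[[0,1,3]])*10).round(3),'turn',((S[2]-h[2])/1.5708).round(4))
E
```

```text
held [0.5698 0.1872 0.6417 0.1767] minus tcp [-0.0005  0.002  -0.0251] dyaw -0.0034 [-0.23  0.37 -1.21  0.79  1.09  1.06  0.27 -1.68]
stand [0.5689 0.187  0.6448] [-0.18 -0.2  -0.3  -0.52  0.65 -0.56 -0.11  0.5  -0.06  0.97]
cyl_m [0.56887602 0.18697123 0.075     ] move units [-0.009 -0.002 -1.017] turn 0.002
```

>>> servo_tool(
  deltas=[
    [[-0.009, -0.002, -0.2, 0], [-0.009, -0.002, -0.4, 0], [-0.009, -0.002, -0.6, 0], [-0.009, -0.002, -0.75, 0], [-0.009, -0.002, -0.82, 0]],
  ],
)

```text
time: 16.3
eef_pos: [0.5687, 0.1851, 0.1182]
tcp_rot: [-0.224, 0.672, 0.224, 0.67]
contact_force: [-0.5, 0.2, -3.5]
opening: 0.337
```

>>> servo_tool(
  deltas=[
    [[0, 0, -0.03, 0], [0, 0, -0.06, 0], [0, 0, -0.09, 0], [0, 0, -0.12, 0], [0, 0, -0.15, 0]],
  ],
)

```text
time: 16.8
eef_pos: [0.57, 0.186, 0.1056]
tcp_rot: [-0.225, 0.67, 0.224, 0.671]
contact_force: [-0.2, -0.4, -3.2]
opening: 0.337
```

```bash
python3 - <<'E'
from h import *
st()
E
```

```text
t 16.8 tcp [0.57   0.186  0.1056] jaw 0.646 q6 -0.5 F [-0.2 -0.4 -3.2] op 0.337
```

>>> servo_tool(
  deltas=[
    [[0, 0, -0.02, 0], [0, 0, -0.04, 0], [0, 0, -0.055, 0], [0, 0, -0.06, 0], [0, 0, -0.06, 0]],
  ],
)

```text
time: 17.3
eef_pos: [0.5697, 0.186, 0.0997]
tcp_rot: [-0.224, 0.671, 0.224, 0.671]
contact_force: [-2.6, 0.8, -0.6]
opening: 0.335
```

>>> servo_tool(
  deltas=[
    [[0, 0, -0.01, 0], [0, 0, -0.02, 0], [0, 0, -0.02, 0], [0, 0, -0.02, 0], [0, 0, -0.02, 0]],
  ],
)

```text
time: 17.8
eef_pos: [0.5698, 0.186, 0.0996]
tcp_rot: [-0.225, 0.671, 0.224, 0.67]
contact_force: [-6.0, -0.3, 8.0]
opening: 0.334
```

>>> servo_tool(
  deltas=[
    [[0, 0, 0.02, 0], [0, 0, 0.02, 0], [0, 0, 0.02, 0], [0, 0, 0.2, 0], [0, 0, 0.5, 0]],
  ],
  claw=0.2,
)

```text
time: 18.3
eef_pos: [0.5678, 0.1855, 0.1446]
tcp_rot: [-0.224, 0.673, 0.225, 0.669]
contact_force: [0.5, -0.1, -0.3]
opening: 0.602
```

>>> servo_tool(
  deltas=[
    [[0, 0, 0.2, 0], [0, -0.1, 0.5, 0], [-0.05, -0.3, 0.7, 0], [-0.1, -0.5, 0.9, -0.02], [-0.2, -0.7, 1, -0.04]],
  ],
)

```text
time: 18.8
eef_pos: [0.5507, 0.1152, 0.2495]
tcp_rot: [-0.203, 0.676, 0.202, 0.679]
contact_force: [-0.2, 0.3, 0.7]
opening: 0.598
```

>>> servo_tool(
  deltas=[
    [[-0.06, -0.2, 0, -0.02], [-0.12, -0.4, 0, -0.04], [-0.18, -0.6, 0, -0.06], [-0.24, -0.8, 0, -0.08], [-0.3, -1, 0, -0.08]],
  ],
)

```text
time: 19.3
eef_pos: [0.5195, 0.0151, 0.247]
tcp_rot: [-0.16, 0.689, 0.16, 0.689]
contact_force: [0.2, -0.0, 0.1]
opening: 0.6
```

>>> servo_tool(
  deltas=[
    [[-0.06, -0.2, 0, -0.02], [-0.12, -0.4, 0, -0.043], [-0.18, -0.6, 0, -0.043], [-0.24, -0.8, 0, -0.043], [-0.3, -1, -0.1, -0.043]],
  ],
)

```text
time: 19.8
eef_pos: [0.4903, -0.0853, 0.2385]
tcp_rot: [-0.138, 0.693, 0.136, 0.695]
contact_force: [1.0, -0.8, 0.3]
opening: 0.597
```

>>> servo_tool(
  deltas=[
    [[-0.06, -0.2, -0.1, 0], [-0.12, -0.4, -0.2, 0], [-0.18, -0.6, -0.3, 0], [-0.32, -0.86, -0.4, 0], [-0.32, -0.86, -0.4, 0]],
  ],
)

```text
time: 20.3
eef_pos: [0.4559, -0.1718, 0.1954]
tcp_rot: [-0.135, 0.695, 0.136, 0.693]
contact_force: [0.4, 1.2, 0.6]
opening: 0.601
```

```bash
python3 - <<'E'
from h import *
st();go([.458,-.171,.2],.3894)
im=read_camera('wrist');cv2.imwrite('pics/w6.png',cv2.resize(im,(800,600),interpolation=cv2.INTER_CUBIC))
print((wproj([[.458,-.171,.054],[.458,-.171,.008]])*1.5625).round(0))
E
```

```text
t 20.3 tcp [ 0.4559 -0.1718  0.1954] jaw 0.3864 q6 -0.95 F [0.4 1.2 0.6] op 0.601
units [0.021 0.008 0.046] spin 0.002 alt -1.998
[[396. 289.]
 [396. 274.]]
```

View pics/w6.png

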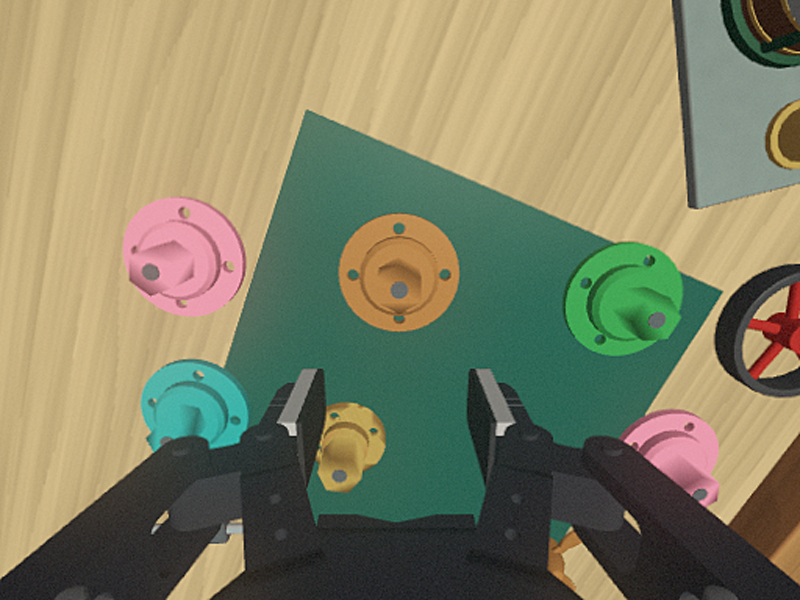

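```bash
python3 - <<'E'
from h import *
q=lambda a:(np.array(a,float)+.5)/1.5625-.5
l=fitcover('wrist',q([[445,274],[399,228],[353,275]]),[0,1,2],.036,q([399,290]))
go([l[0],l[1],.12],l[2]);s=get_state()['eef_pos'];print('down to .024 from .12 uses -0.96')
E
```

```text
cover [ 0.46   -0.1709  0.3936] res [[-0.27, -0.02], [-0.2, 0.2], [0.21, -0.24], [0.24, 0.03]]
units [ 0.031 -0.    -0.763] spin 0.004 alt -1.996
down to .024 from .12 uses -0.96
```

>>> servo_tool(
  deltas=[
    [[0.03, 0, -0.2, 0.003], [0.035, 0, -0.4, 0.003], [0.035, 0, -0.6, 0.003], [0.035, 0, -0.8, 0.003], [0.035, 0, -0.8, 0.003]],
  ],
)

```text
time: 20.85
eef_pos: [0.4599, -0.1683, 0.1147]
tcp_rot: [-0.137, 0.695, 0.14, 0.692]
contact_force: [-0.5, -0.0, -0.5]
opening: 0.598
```

```bash
python3 - <<'E'
from h import *
st();go([.46,-.171,.023],.3936)
E
```

```text
t 20.85 tcp [ 0.4599 -0.1683  0.1147] jaw 0.3954 q6 -0.95 F [-0.5 -0.  -0.5] op 0.598
units [ 0.001 -0.027 -0.917] spin -0.001 alt 1.999
```

>>> servo_tool(
  deltas=[
    [[0, -0.012, -0.25, 0], [0, -0.012, -0.5, 0], [0, -0.012, -0.75, 0], [0, -0.012, -0.92, 0], [0, -0.012, -0.92, 0]],
  ],
)

```text
time: 21.35
eef_pos: [0.4605, -0.1703, 0.0241]
tcp_rot: [-0.138, 0.694, 0.14, 0.693]
contact_force: [-0.0, 1.0, 0.2]
opening: 0.599
```

>>> servo_tool(
  deltas=[
    [[0, 0, 0, 0], [0, 0, 0, 0], [0, 0, 0, 0], [0, 0, 0, 0], [0, 0, 0, 0]],
  ],
  claw=-1,
  force=80,
)

```text
time: 21.85
eef_pos: [0.4625, -0.172, 0.0272]
tcp_rot: [-0.139, 0.693, 0.138, 0.694]
contact_force: [-1.6, 0.7, 6.9]
opening: 0.335
```

>>> servo_tool(
  deltas=[
    [[0, 0, 0, 0], [0, 0, 0.2, 0], [0, 0, 0.4, 0], [0, 0, 0.7, 0], [0, 0, 1, 0]],
  ],
)

```text
time: 22.35
eef_pos: [0.4601, -0.1705, 0.125]
tcp_rot: [-0.138, 0.694, 0.139, 0.693]
contact_force: [0.2, 0.1, -4.1]
opening: 0.331
```

```bash
python3 - <<'E'
from h import *
S=np.load('S.npy');c=SW(S,[[0,-.096,.2]])[0]
st();go(c,S[2]);print(c)
E
```

```text
t 22.35 tcp [ 0.4601 -0.1705  0.125 ] jaw 0.3943 q6 -0.96 F [ 0.2  0.1 -4.1] op 0.331
units [1.657 2.814 0.75 ] spin 0.16 alt -1.84
[0.6258482  0.11093322 0.2       ]
```

>>> servo_tool(
  deltas=[
    [[0.05, 0.1, 0.25, 0.02], [0.15, 0.3, 0.5, 0.04], [0.3, 0.5, 0.75, 0.06], [0.45, 0.75, 0.75, 0.08], [0.6, 1, 0.75, 0.1]],
  ],
)

```text
time: 22.85
eef_pos: [0.5217, -0.0704, 0.2008]
tcp_rot: [-0.193, 0.68, 0.193, 0.681]
contact_force: [-0.0, 0.4, -5.7]
opening: 0.334
```

>>> servo_tool(
  deltas=[
    [[0.12, 0.2, 0, 0.02], [0.24, 0.4, 0, 0.04], [0.36, 0.6, 0, 0.06], [0.48, 0.8, 0, 0.06], [0.6, 1, 0, 0.06]],
  ],
)

```text
time: 23.35
eef_pos: [0.5807, 0.0298, 0.1989]
tcp_rot: [-0.224, 0.671, 0.225, 0.67]
contact_force: [0.2, -0.5, -3.5]
opening: 0.335
```

>>> servo_tool(
  deltas=[
    [[0.12, 0.2, 0, 0], [0.24, 0.4, 0, 0], [0.36, 0.6, 0, 0], [0.457, 0.814, 0, 0], [0.457, 0.814, 0, 0]],
  ],
)

```text
time: 23.85
eef_pos: [0.6267, 0.1126, 0.1988]
tcp_rot: [-0.225, 0.671, 0.226, 0.67]
contact_force: [-1.0, -0.8, -5.0]
opening: 0.333
```

```bash
python3 - <<'E'
from h import *
st();go([.6258,.1109,.12],.6456)
im=read_camera('wrist');cv2.imwrite('pics/w7.png',cv2.resize(im,(800,600),interpolation=cv2.INTER_CUBIC))
E
```

```text
t 23.85 tcp [0.6267 0.1126 0.1988] jaw 0.6483 q6 -0.63 F [-1.  -0.8 -5. ] op 0.333
units [-0.009 -0.017 -0.788] spin -0.002 alt 1.998
```

View pics/w7.png

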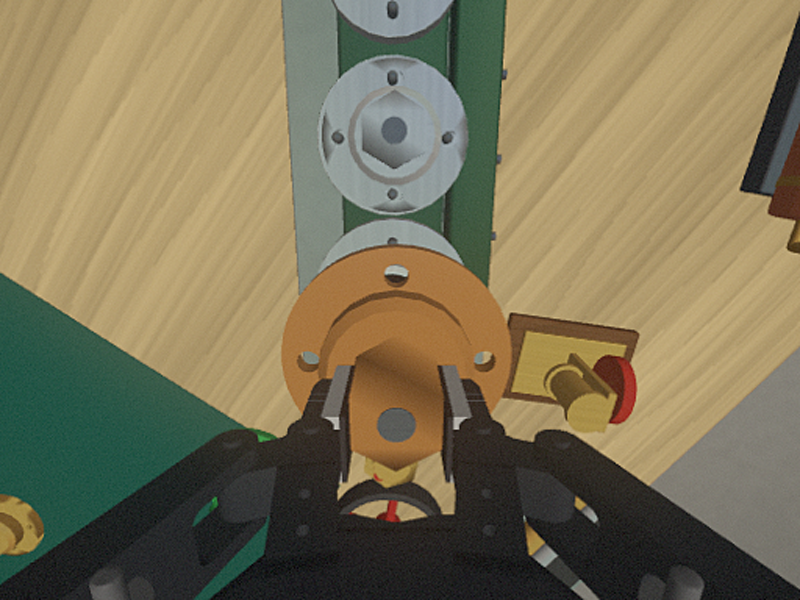

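```bash
python3 - <<'E'
from h import *
h=held([[396,274],[308,360],[484,360],[396,425]],[1,2,0],.036)
S=studs([[393,77],[338,137],[447,137],[392,194],[393,241],[394,130]],studpts(0,.031,[1,2,0,3])+studpts(-.096,.036,[1])+[[0,0,.129]])
c=SW(S,[[0,-.096,.075]])[0];print('cyl_l',c,'move units',((c-h[[0,1,3]])*10).round(3),'turn',((S[2]-h[2])/1.5708).round(4))
E
```

```text
held [0.6255 0.1133 0.6477 0.173 ] minus tcp [-0.0008  0.002  -0.0257] dyaw -0.0002 [ 0.    0.01 -0.12  0.22  0.23  0.22 -0.09 -0.34]
stand [0.5683 0.186  0.6429] [ 0.12 -1.08 -0.53 -0.25  1.24  0.03  0.59  0.11 -0.11  2.22 -1.08 -0.51]
cyl_l [0.62588438 0.10912278 0.075     ] move units [ 0.004 -0.042 -0.98 ] turn -0.003
```

```bash
python3 - <<'E'
from h import *
px=(np.array([[393,77],[338,137],[447,137],[392,194],[394,130]],float)+.5)/1.5625-.5
L=np.array(studpts(0,.031,[1,2,0,3],.085)+[[0,0,.129]])
for w in(.6456,.644):
    R=least_squares(lambda s:(wproj(SW([s[0],s[1],w],L))-px).ravel(),[.568,.187]);S=[*R.x,w]
    c=SW(S,[[0,-.096,.075]])[0];print(np.round(S,4),'cyl_l',c.round(4),R.fun.round(2));print(((c[:2]-[.6255,.1133])*10).round(3))
E
```

```text
[0.5684 0.1858 0.6456] cyl_l [0.6262 0.1091 0.075 ] [ 0.   -0.52 -0.39  0.22  1.08  0.3   0.67  0.32 -1.11 -0.17]
[ 0.007 -0.042]
[0.5684 0.1858 0.644 ] cyl_l [0.6261 0.109  0.075 ] [ 0.06 -0.52 -0.39  0.16  1.08  0.36  0.62  0.32 -1.11 -0.17]
[ 0.006 -0.043]
```

>>> servo_tool(
  deltas=[
    [[0.009, -0.032, -0.2, -0.001], [0.009, -0.032, -0.4, -0.001], [0.009, -0.032, -0.6, -0.001], [0.009, -0.032, -0.75, -0.001], [0.009, -0.032, -0.8, -0.001]],
  ],
)

```text
time: 24.4
eef_pos: [0.6258, 0.1063, 0.1173]
tcp_rot: [-0.223, 0.673, 0.224, 0.669]
contact_force: [-0.4, 0.0, -4.3]
opening: 0.333
```

>>> servo_tool(
  deltas=[
    [[0, 0, -0.03, 0], [0, 0, -0.06, 0], [0, 0, -0.09, 0], [0, 0, -0.12, 0], [0, 0, -0.13, 0]],
  ],
)

```text
time: 24.9
eef_pos: [0.6276, 0.1073, 0.1073]
tcp_rot: [-0.224, 0.671, 0.224, 0.671]
contact_force: [-1.2, 2.1, -4.2]
opening: 0.331
```

>>> servo_tool(
  deltas=[
    [[0, 0, -0.02, 0], [0, 0, -0.04, 0], [0, 0, -0.05, 0], [0, 0, -0.05, 0], [0, 0, -0.05, 0]],
  ],
)

```text
time: 25.4
eef_pos: [0.6274, 0.1073, 0.1024]
tcp_rot: [-0.224, 0.671, 0.224, 0.671]
contact_force: [-3.4, 3.1, 0.5]
opening: 0.338
```

>>> servo_tool(
  deltas=[
    [[0, 0, -0.01, 0], [0, 0, -0.02, 0], [0, 0, -0.03, 0], [0, 0, -0.03, 0], [0, 0, -0.03, 0]],
  ],
)

```text
time: 25.9
eef_pos: [0.6275, 0.1073, 0.1023]
tcp_rot: [-0.224, 0.671, 0.224, 0.67]
contact_force: [-10.3, 4.0, 10.2]
opening: 0.336
```

>>> servo_tool(
  deltas=[
    [[0, 0, 0.03, 0], [0, 0, 0.03, 0], [0, 0, 0.03, 0], [0, 0, 0.2, 0], [0, 0, 0.5, 0]],
  ],
  claw=0.2,
)

```text
time: 26.4
eef_pos: [0.6262, 0.1064, 0.1475]
tcp_rot: [-0.223, 0.673, 0.224, 0.669]
contact_force: [0.7, -0.6, -0.1]
opening: 0.597
```

>>> servo_tool(
  deltas=[
    [[0, 0, 0.2, 0], [-0.05, -0.1, 0.4, 0.03], [-0.1, -0.3, 0.6, 0.064], [-0.2, -0.5, 0.8, 0.064], [-0.3, -0.7, 1, 0.064]],
  ],
)

```text
time: 26.9
eef_pos: [0.5978, 0.036, 0.2514]
tcp_rot: [-0.258, 0.658, 0.257, 0.659]
contact_force: [1.1, -0.1, 0.5]
opening: 0.605
```

>>> servo_tool(
  deltas=[
    [[-0.06, -0.2, 0, 0], [-0.12, -0.4, 0, 0], [-0.18, -0.6, 0, 0], [-0.24, -0.8, 0, 0], [-0.34, -1, 0, 0]],
  ],
)

```text
time: 27.4
eef_pos: [0.564, -0.0643, 0.2507]
tcp_rot: [-0.258, 0.658, 0.257, 0.659]
contact_force: [-0.6, -0.9, -0.9]
opening: 0.602
```

>>> servo_tool(
  deltas=[
    [[-0.06, -0.2, 0, 0], [-0.12, -0.4, 0, 0], [-0.18, -0.6, 0, 0], [-0.24, -0.8, 0, 0], [-0.34, -1, 0, 0]],
  ],
)

```text
time: 27.9
eef_pos: [0.5299, -0.1644, 0.2507]
tcp_rot: [-0.258, 0.658, 0.257, 0.659]
contact_force: [0.1, 0.2, 0.4]
opening: 0.603
```

>>> servo_tool(
  deltas=[
    [[-0.06, -0.2, 0, 0], [-0.12, -0.4, 0, 0], [-0.18, -0.6, 0, 0], [-0.24, -0.8, 0, 0], [-0.34, -1, -0.1, 0]],
  ],
)

```text
time: 28.4
eef_pos: [0.4966, -0.265, 0.2423]
tcp_rot: [-0.259, 0.658, 0.256, 0.66]
contact_force: [0.4, 0.2, 0.4]
opening: 0.6
```

>>> servo_tool(
  deltas=[
    [[-0.06, -0.2, -0.1, 0], [-0.12, -0.4, -0.2, 0], [-0.21, -0.63, -0.4, 0], [-0.21, -0.63, -0.4, 0], [-0.21, -0.63, -0.4, 0]],
  ],
)

```text
time: 28.9
eef_pos: [0.4746, -0.3264, 0.1998]
tcp_rot: [-0.257, 0.659, 0.257, 0.659]
contact_force: [-0.9, -1.0, 1.4]
opening: 0.605
```

```bash
python3 - <<'E'
from h import *
st();go([.4719,-.3289,.2],.7454)
im=read_camera('wrist');cv2.imwrite('pics/w8.png',cv2.resize(im,(800,600),interpolation=cv2.INTER_CUBIC))
E
```

```text
t 28.9 tcp [ 0.4746 -0.3264  0.1998] jaw 0.7436 q6 -1.52 F [-0.9 -1.   1.4] op 0.605
units [-0.027 -0.025  0.002] spin 0.001 alt -1.999
```

View pics/w8.png

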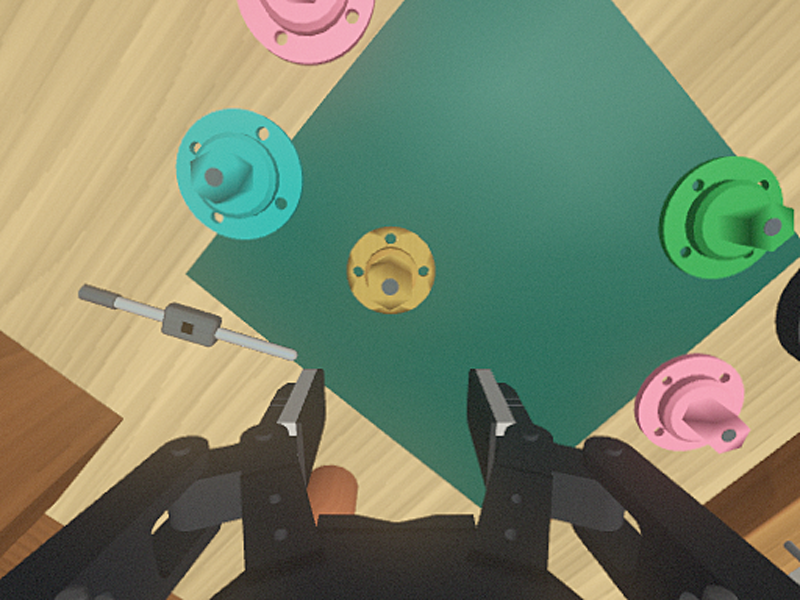

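```bash
python3 - <<'E'
from h import *
q=lambda a:(np.array(a,float)+.5)/1.5625-.5
l=fitcover('wrist',q([[424,271],[390,239],[358,272]]),[0,1,2],.026,q([390,287]))
st();go([l[0],l[1],.12],l[2])
E
```

```text
cover [ 0.4731 -0.329   0.7616] res [[-0.34, -0.0], [0.09, -0.03], [0.17, 0.09], [0.06, -0.06]]
t 28.95 tcp [ 0.4751 -0.3262  0.2004] jaw 0.7446 q6 -1.52 F [0.2 0.  0.6] op 0.599
units [-0.02  -0.028 -0.804] spin 0.011 alt -1.989
```

>>> servo_tool(
  deltas=[
    [[-0.02, -0.028, -0.2, 0.007], [-0.02, -0.028, -0.4, 0.007], [-0.02, -0.028, -0.6, 0.007], [-0.02, -0.028, -0.8, 0.007], [-0.02, -0.028, -0.8, 0.007]],
  ],
)

```text
time: 29.45
eef_pos: [0.4722, -0.3269, 0.1175]
tcp_rot: [-0.26, 0.658, 0.263, 0.656]
contact_force: [-0.7, 1.0, -0.1]
opening: 0.599
```

>>> servo_tool(
  deltas=[
    [[0, 0, -0.25, 0], [0, 0, -0.5, 0], [0, 0, -0.75, 0], [0, 0, -0.96, 0], [0, 0, -0.96, 0]],
  ],
)

```text
time: 29.95
eef_pos: [0.4722, -0.3274, 0.022]
tcp_rot: [-0.26, 0.658, 0.262, 0.657]
contact_force: [0.0, 1.4, -0.0]
opening: 0.599
```

>>> servo_tool(
  deltas=[
    [[0, 0, 0, 0], [0, 0, 0, 0], [0, 0, 0, 0], [0, 0, 0, 0], [0, 0, 0, 0]],
  ],
  claw=-1,
  force=80,
)

```text
time: 30.45
eef_pos: [0.4744, -0.3301, 0.0259]
tcp_rot: [-0.262, 0.656, 0.26, 0.658]
contact_force: [-0.1, 0.5, 5.7]
opening: 0.338
```

>>> servo_tool(
  deltas=[
    [[0, 0, 0, 0], [0, 0, 0.2, 0], [0, 0, 0.4, 0], [0, 0, 0.7, 0], [0, 0, 1, 0]],
  ],
)

```text
time: 30.95
eef_pos: [0.472, -0.3282, 0.1234]
tcp_rot: [-0.26, 0.658, 0.262, 0.657]
contact_force: [0.4, -0.2, -2.0]
opening: 0.336
```

```bash
python3 - <<'E'
from h import *
S=np.load('S.npy');c=SW(S,[[0,.09,.2]])[0]
st();go(c,S[2]);print(c)
E
```

```text
t 30.95 tcp [ 0.472  -0.3282  0.1234] jaw 0.7557 q6 -1.54 F [ 0.4 -0.2 -2. ] op 0.336
units [0.419 5.877 0.766] spin -0.07 alt 1.93
[0.51393623 0.25949873 0.2       ]
```

>>> servo_tool(
  deltas=[
    [[0.01, 0.1, 0.25, 0], [0.02, 0.3, 0.5, 0], [0.04, 0.5, 0.77, -0.03], [0.05, 0.75, 0.77, -0.05], [0.07, 1, 0.77, -0.07]],
  ],
)

```text
time: 31.45
eef_pos: [0.4798, -0.2283, 0.2015]
tcp_rot: [-0.224, 0.67, 0.223, 0.671]
contact_force: [-0.2, 0.2, -2.6]
opening: 0.336
```

>>> servo_tool(
  deltas=[
    [[0.01, 0.2, 0, 0], [0.02, 0.4, 0, 0], [0.04, 0.6, 0, 0], [0.05, 0.8, 0, 0], [0.07, 1, 0, 0]],
  ],
)

```text
time: 31.95
eef_pos: [0.4861, -0.1278, 0.1998]
tcp_rot: [-0.224, 0.671, 0.225, 0.67]
contact_force: [0.1, 0.4, -1.9]
opening: 0.336
```

>>> servo_tool(
  deltas=[
    [[0.01, 0.2, 0, 0], [0.02, 0.4, 0, 0], [0.04, 0.6, 0, 0], [0.05, 0.8, 0, 0], [0.07, 1, 0, 0]],
  ],
)

```text
time: 32.45
eef_pos: [0.4931, -0.028, 0.1998]
tcp_rot: [-0.224, 0.671, 0.225, 0.67]
contact_force: [-0.6, 1.0, -1.9]
opening: 0.339
```

>>> servo_tool(
  deltas=[
    [[0.01, 0.2, 0, 0], [0.02, 0.4, 0, 0], [0.04, 0.6, 0, 0], [0.05, 0.8, 0, 0], [0.07, 1, 0, 0]],
  ],
)

```text
time: 32.95
eef_pos: [0.5, 0.0719, 0.1998]
tcp_rot: [-0.224, 0.671, 0.224, 0.67]
contact_force: [0.2, 0.4, -2.4]
opening: 0.337
```

>>> servo_tool(
  deltas=[
    [[0.01, 0.2, 0, 0], [0.02, 0.4, 0, 0], [0.04, 0.6, 0, 0], [0.05, 0.8, 0, 0], [0.07, 1, 0, 0]],
  ],
)

```text
time: 33.45
eef_pos: [0.507, 0.1718, 0.1998]
tcp_rot: [-0.224, 0.671, 0.224, 0.67]
contact_force: [0.4, -0.6, -2.9]
opening: 0.334
```

>>> servo_tool(
  deltas=[
    [[0.01, 0.2, 0, 0], [0.02, 0.4, 0, 0], [0.04, 0.6, 0, 0], [0.07, 0.87, 0, 0], [0.07, 0.87, 0, 0]],
  ],
)

```text
time: 33.95
eef_pos: [0.5142, 0.2603, 0.1999]
tcp_rot: [-0.225, 0.67, 0.226, 0.67]
contact_force: [-0.1, 0.1, -3.4]
opening: 0.335
```

```bash
python3 - <<'E'
from h import *
st();go([.5139,.2595,.12],.6456)
im=read_camera('wrist');cv2.imwrite('pics/w9.png',cv2.resize(im,(800,600),interpolation=cv2.INTER_CUBIC))
E
```

```text
t 33.95 tcp [0.5142 0.2603 0.1999] jaw 0.6485 q6 -0.36 F [-0.1  0.1 -3.4] op 0.335
units [-0.003 -0.008 -0.799] spin -0.002 alt 1.998
```

View pics/w9.png

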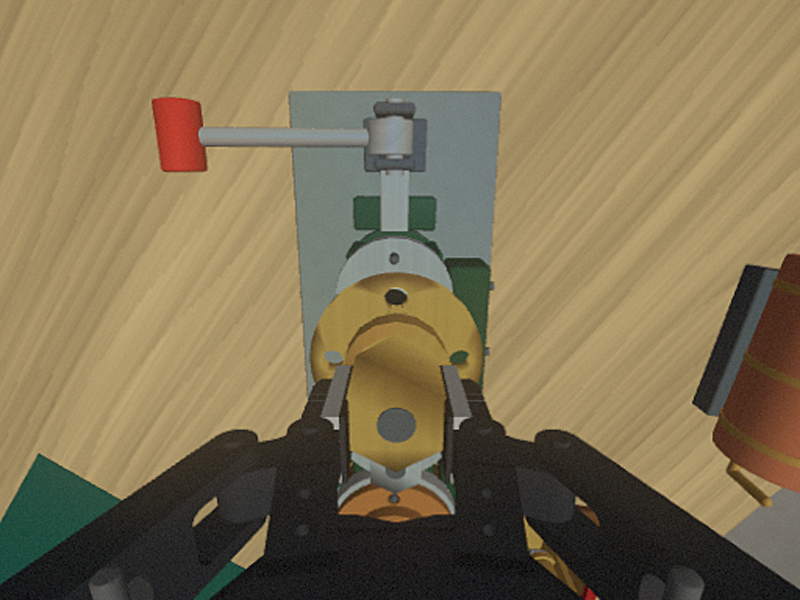

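```bash
python3 - <<'E'
from h import *
h=held([[396,297],[333,358],[459,357],[396,425]],[1,2,0],.026)
S=studs([[394,258],[289,92],[499,93]],studpts(.09,.026,[1])+[[-.075,.225,.012],[.075,.225,.012]])
for S in(S,np.load('S.npy')):
    c=SW(S,[[0,.09,.075]])[0];print('cyl_s',c,'move units',((c-h[[0,1,3]])*10).round(3),'turn',((S[2]-h[2])/1.5708).round(4))
E
```

```text
held [0.5127 0.2619 0.6534 0.175 ] minus tcp [-0.0014  0.003  -0.0247] dyaw 0.0053 [-0.19 -0.01 -0.72  0.71  0.89  0.92  0.02 -1.21]
stand [0.5697 0.1835 0.6455] [-0.29  3.94 -1.36 -1.76  1.7  -2.18]
cyl_s [0.51552913 0.25540525 0.075     ] move units [ 0.029 -0.065 -1.   ] turn -0.005
cyl_s [0.51393623 0.25949873 0.075     ] move units [ 0.013 -0.024 -1.   ] turn -0.005
```

>>> servo_tool(
  deltas=[
    [[0.018, -0.034, -0.2, -0.003], [0.018, -0.034, -0.4, -0.003], [0.018, -0.034, -0.6, -0.003], [0.018, -0.034, -0.75, -0.003], [0.018, -0.034, -0.8, -0.003]],
  ],
)

```text
time: 34.5
eef_pos: [0.5151, 0.2536, 0.1179]
tcp_rot: [-0.223, 0.673, 0.223, 0.67]
contact_force: [0.0, -0.7, -1.9]
opening: 0.338
```

>>> servo_tool(
  deltas=[
    [[0, 0, -0.03, 0], [0, 0, -0.06, 0], [0, 0, -0.09, 0], [0, 0, -0.12, 0], [0, 0, -0.13, 0]],
  ],
)

```text
time: 35.0
eef_pos: [0.5165, 0.2552, 0.1074]
tcp_rot: [-0.223, 0.671, 0.223, 0.671]
contact_force: [-1.4, 1.4, -1.4]
opening: 0.334
```

>>> servo_tool(
  deltas=[
    [[0, 0, -0.02, 0], [0, 0, -0.04, 0], [0, 0, -0.05, 0], [0, 0, -0.06, 0], [0, 0, -0.07, 0]],
  ],
)

```text
time: 35.5
eef_pos: [0.5162, 0.2551, 0.101]
tcp_rot: [-0.222, 0.671, 0.223, 0.671]
contact_force: [-6.5, 2.8, 6.7]
opening: 0.341
```

>>> servo_tool(
  deltas=[
    [[0, 0, 0.02, 0], [0, 0, 0.02, 0], [0, 0, 0.02, 0], [0, 0, 0.2, 0], [0, 0, 0.5, 0]],
  ],
  claw=0.2,
)

```text
time: 36.0
eef_pos: [0.5151, 0.2537, 0.1481]
tcp_rot: [-0.223, 0.673, 0.223, 0.669]
contact_force: [0.9, 0.3, 0.5]
opening: 0.6
```

>>> servo_tool(
  deltas=[
    [[0, 0, 0.2, 0], [0.1, -0.1, 0.4, 0], [0.2, -0.25, 0.6, 0], [0.35, -0.4, 0.8, 0], [0.5, -0.6, 1, 0]],
  ],
)

```text
time: 36.5
eef_pos: [0.5671, 0.194, 0.2512]
tcp_rot: [-0.223, 0.671, 0.223, 0.671]
contact_force: [0.1, -0.3, -0.1]
opening: 0.599
```

>>> servo_tool(
  deltas=[
    [[0.12, -0.16, 0, 0], [0.24, -0.32, 0, 0], [0.36, -0.48, 0, 0], [0.48, -0.64, 0, 0], [0.6, -0.8, 0, 0]],
  ],
)

```text
time: 37.0
eef_pos: [0.627, 0.1134, 0.2488]
tcp_rot: [-0.223, 0.672, 0.223, 0.67]
contact_force: [-0.3, 0.7, 0.4]
opening: 0.6
```

>>> servo_tool(
  deltas=[
    [[0.12, -0.16, 0, 0], [0.24, -0.32, 0, 0], [0.36, -0.48, 0, 0], [0.6, -0.83, 0, 0], [0.6, -0.83, 0, 0]],
  ],
)

```text
time: 37.5
eef_pos: [0.6889, 0.027, 0.2499]
tcp_rot: [-0.222, 0.671, 0.221, 0.672]
contact_force: [-0.5, 0.2, -0.6]
opening: 0.603
```

```bash
python3 - <<'E'
from h import *
st();go([.685,.032,.2],.6456)
im=read_camera('wrist');cv2.imwrite('pics/w10.png',cv2.resize(im[0:330,100:420],None,fx=2,fy=2,interpolation=cv2.INTER_CUBIC)[:600])
E
```

```text
t 37.5 tcp [0.6889 0.027  0.2499] jaw 0.6372 q6 -0.74 F [-0.5  0.2 -0.6] op 0.603
units [-0.039  0.05  -0.499] spin 0.005 alt -1.995
```

View pics/w10.png

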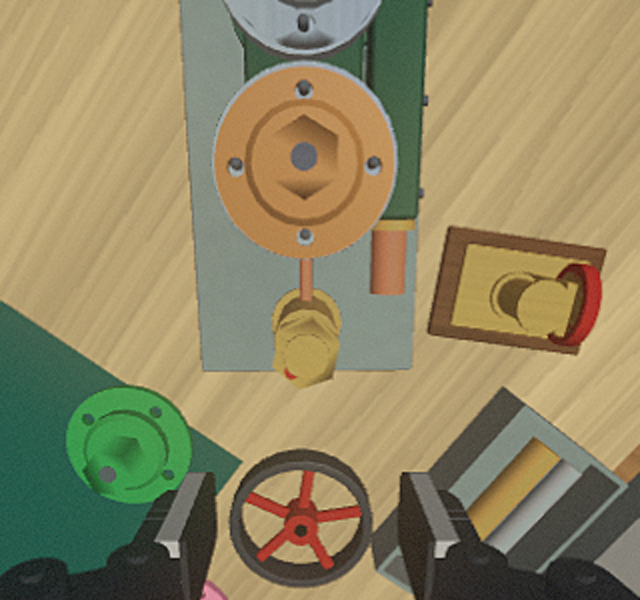

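```bash
python3 - <<'E'
from h import *
im=read_camera('wrist');st()
# crop raw region
cv2.imwrite('pics/w11.png',cv2.resize(im[140:200,225:285],None,fx=10,fy=10,interpolation=cv2.INTER_CUBIC))
for z in(.113,.119):print(ray('wrist',[[254.5,178]],z).round(4))
for p in([.6853,.0317],[.6836,.0343]):print(p,(wproj([[*p,.113],[*p,.119]])-[225,140])*10)
E
```

```text
t 37.6 tcp [0.6871 0.0303 0.2498] jaw 0.6394 q6 -0.74 F [-0.6 -0.4 -0.1] op 0.598
[[0.6838 0.0379 0.113 ]]
[[0.683 0.039 0.119]]
[0.6853, 0.0317] [[270.79802194 434.40797876]
 [270.55601417 449.23546479]]
[0.6836, 0.0343] [[272.53807783 405.54915725]
 [272.33064174 419.83711745]]
```

View pics/w11.png

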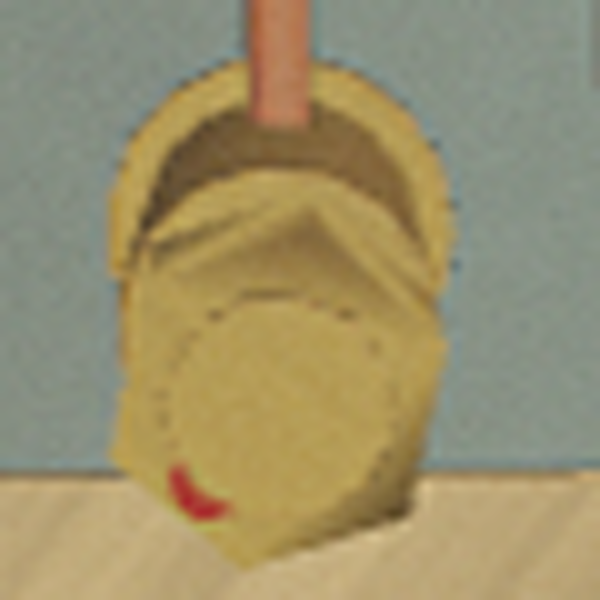

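The zoom shows the cap button at (276,402). Its hexagon vertices are at about 101°, 41° and -20° in the image, so the flats are 11° clockwise of the jaw. I start from +1.21 units (two flats further back) to leave room for a long clockwise turn.

>>> servo_tool(
  deltas=[
    [[-0.01, 0.01, 0, 0.09], [-0.02, 0.02, 0, 0.18], [-0.033, 0.043, 0, 0.27], [-0.033, 0.043, 0, 0.36], [-0.033, 0.043, 0, 0.45]],
  ],
)

```text
time: 38.1
eef_pos: [0.6828, 0.0371, 0.2504]
tcp_rot: [-0.443, 0.551, 0.444, 0.551]
contact_force: [-0.0, -0.6, -0.9]
opening: 0.6
```

>>> servo_tool(
  deltas=[
    [[0, 0, -0.1, 0.09], [0, 0, -0.2, 0.18], [0, 0, -0.3, 0.27], [0, 0, -0.4, 0.36], [0, 0, -0.5, 0.45]],
  ],
)

```text
time: 38.6
eef_pos: [0.6829, 0.037, 0.2]
tcp_rot: [-0.607, 0.363, 0.607, 0.363]
contact_force: [0.4, 0.0, 0.6]
opening: 0.599
```

>>> servo_tool(
  deltas=[
    [[0, 0, -0.1, 0.09], [0, 0, -0.2, 0.18], [0, 0, -0.3, 0.27], [0, 0, -0.4, 0.311], [0, 0, -0.4, 0.311]],
  ],
)

```text
time: 39.1
eef_pos: [0.6818, 0.037, 0.1583]
tcp_rot: [-0.674, 0.208, 0.677, 0.208]
contact_force: [-1.0, 0.4, -0.9]
opening: 0.6
```

```bash
python3 - <<'E'
from h import *
import time
st();st();go([.6847,.033,.093],.447+2.094,2*np.pi)
E
```

```text
t 39.1 tcp [0.6818 0.037  0.1583] jaw 2.5445 q6 -2.64 F [-1.   0.4 -0.9] op 0.6
t 39.1 tcp [0.6818 0.037  0.1583] jaw 2.5445 q6 -2.64 F [-1.   0.4 -0.9] op 0.6
units [ 0.029 -0.04  -0.653] spin -0.002 alt 3.998
```

>>> servo_tool(
  deltas=[
    [[0.012, -0.025, -0.15, 0], [0.012, -0.025, -0.3, 0], [0.012, -0.025, -0.45, 0], [0.012, -0.025, -0.55, 0], [0.012, -0.025, -0.65, 0]],
  ],
)

```text
time: 39.6
eef_pos: [0.684, 0.0335, 0.0936]
tcp_rot: [-0.675, 0.209, 0.676, 0.208]
contact_force: [-0.1, -0.5, 0.4]
opening: 0.602
```

>>> servo_tool(
  deltas=[
    [[0, 0, 0, 0], [0, 0, 0, 0], [0, 0, 0, 0], [0, 0, 0, 0], [0, 0, 0, 0]],
  ],
  claw=-1,
  force=50,
)

```text
time: 40.1
eef_pos: [0.6835, 0.0336, 0.0942]
tcp_rot: [-0.675, 0.208, 0.677, 0.208]
contact_force: [-1.9, 0.6, -6.7]
opening: 0.359
```

```bash
python3 - <<'E'
from h import *
st();print(np.round(get_state()['wrist_torque'],3))
E
```

```text
t 40.1 tcp [0.6835 0.0336 0.0942] jaw 2.5434 q6 -2.64 F [-1.9  0.6 -6.7] op 0.359
[-0.025  0.163 -0.063]
```

>>> servo_tool(
  deltas=[
    [[0, 0, -0.001, -0.09], [0, 0, -0.003, -0.18], [0, 0, -0.004, -0.27], [0, 0, -0.006, -0.36], [0, 0, -0.007, -0.45]],
  ],
)

```text
time: 40.6
eef_pos: [0.6836, 0.0334, 0.0935]
tcp_rot: [-0.56, 0.431, 0.561, 0.43]
contact_force: [-1.6, -0.2, -6.9]
opening: 0.359
```

```bash
python3 - <<'E'
from h import *
st();print(np.round(get_state()['wrist_torque'],3))
E
```

```text
t 40.6 tcp [0.6836 0.0334 0.0935] jaw 1.8315 q6 -1.93 F [-1.6 -0.2 -6.9] op 0.359
[-0.021  0.171  0.061]
```

>>> servo_tool(
  deltas=[
    [[0, 0, -0.001, -0.09], [0, 0, -0.003, -0.18], [0, 0, -0.004, -0.27], [0, 0, -0.006, -0.36], [0, 0, -0.007, -0.45]],
  ],
)

```text
time: 41.1
eef_pos: [0.6836, 0.0332, 0.0928]
tcp_rot: [-0.377, 0.599, 0.377, 0.597]
contact_force: [-1.4, -1.6, -7.1]
opening: 0.359
```

```bash
python3 - <<'E'
from h import *
st();print(np.round(get_state()['wrist_torque'],3))
E
```

```text
t 41.1 tcp [0.6836 0.0332 0.0928] jaw 1.1246 q6 -1.22 F [-1.4 -1.6 -7.1] op 0.359
[-0.117  0.191  0.059]
```

>>> servo_tool(
  deltas=[
    [[0, 0, -0.001, -0.09], [0, 0, -0.003, -0.18], [0, 0, -0.004, -0.27], [0, 0, -0.006, -0.36], [0, 0, -0.007, -0.45]],
  ],
)

```text
time: 41.6
eef_pos: [0.6834, 0.0331, 0.0921]
tcp_rot: [-0.147, 0.693, 0.147, 0.691]
contact_force: [-1.5, -0.7, -8.0]
opening: 0.362
```

```bash
python3 - <<'E'
from h import *
st();print(np.round(get_state()['wrist_torque'],3))
E
```

```text
t 41.6 tcp [0.6834 0.0331 0.0921] jaw 0.4178 q6 -0.52 F [-1.5 -0.7 -8. ] op 0.362
[-0.166  0.365  0.078]
```

>>> servo_tool(
  deltas=[
    [[0, 0, -0.001, -0.06], [0, 0, -0.002, -0.12], [0, 0, -0.003, -0.18], [0, 0, -0.004, -0.24], [0, 0, -0.005, -0.3]],
  ],
)

```text
time: 42.1
eef_pos: [0.6832, 0.0331, 0.0916]
tcp_rot: [0.018, 0.708, -0.019, 0.706]
contact_force: [-2.8, -1.3, -6.1]
opening: 0.355
```

```bash
python3 - <<'E'
from h import *
st();print(np.round(get_state()['wrist_torque'],3))
E
```

```text
t 42.1 tcp [0.6832 0.0331 0.0916] jaw -0.0516 q6 -0.05 F [-2.8 -1.3 -6.1] op 0.355
[-0.136  0.361  0.096]
```

>>> servo_tool(
  deltas=[
    [[0, 0, -0.001, -0.06], [0, 0, -0.002, -0.12], [0, 0, -0.003, -0.18], [0, 0, -0.004, -0.24], [0, 0, -0.005, -0.3]],
  ],
)

```text
time: 42.6
eef_pos: [0.683, 0.0331, 0.0911]
tcp_rot: [0.182, 0.684, -0.183, 0.682]
contact_force: [-2.3, -1.4, -6.1]
opening: 0.362
```

```bash
python3 - <<'E'
from h import *
st();print(np.round(get_state()['wrist_torque'],3))
E
```

```text
t 42.6 tcp [0.683  0.0331 0.0911] jaw -0.5229 q6 0.42 F [-2.3 -1.4 -6.1] op 0.362
[-0.117  0.422  0.122]
```

>>> servo_tool(
  deltas=[
    [[0, 0, -0.001, -0.06], [0, 0, -0.002, -0.12], [0, 0, -0.003, -0.18], [0, 0, -0.004, -0.24], [0, 0, -0.005, -0.3]],
  ],
)

```text
time: 43.1
eef_pos: [0.683, 0.0332, 0.0906]
tcp_rot: [0.336, 0.623, -0.338, 0.62]
contact_force: [-3.7, -0.4, -5.3]
opening: 0.36
```

```bash
python3 - <<'E'
from h import *
st();print(np.round(get_state()['wrist_torque'],3))
E
```

```text
t 43.1 tcp [0.683  0.0332 0.0906] jaw -0.994 q6 0.9 F [-3.7 -0.4 -5.3] op 0.36
[-0.09   0.522  0.037]
```

>>> servo_tool(
  deltas=[
    [[0, 0, -0.001, -0.05], [0, 0, -0.002, -0.1], [0, 0, -0.003, -0.15], [0, 0, -0.003, -0.2], [0, 0, -0.004, -0.25]],
  ],
)

```text
time: 43.6
eef_pos: [0.6829, 0.0334, 0.0902]
tcp_rot: [0.451, 0.545, -0.453, 0.543]
contact_force: [-3.6, -1.1, -5.9]
opening: 0.36
```

```bash
python3 - <<'E'
from h import *
st();print(np.round(get_state()['wrist_torque'],3))
E
```

```text
t 43.6 tcp [0.6829 0.0334 0.0902] jaw -1.3861 q6 1.29 F [-3.6 -1.1 -5.9] op 0.36
[-0.026  0.514  0.064]
```

Still turning at thread friction (3.9 rad so far), so I carry on.

>>> servo_tool(
  deltas=[
    [[0, 0, -0.001, -0.05], [0, 0, -0.002, -0.1], [0, 0, -0.003, -0.15], [0, 0, -0.003, -0.2], [0, 0, -0.004, -0.25]],
  ],
)

```text
time: 44.1
eef_pos: [0.6858, 0.033, 0.0905]
tcp_rot: [0.546, 0.447, -0.546, 0.452]
contact_force: [25.2, -4.0, -10.5]
opening: 0.36
```

```bash
python3 - <<'E'
from h import *
st();print(np.round(get_state()['wrist_torque'],3))
E
```

```text
t 44.1 tcp [0.6858 0.033  0.0905] jaw -1.765 q6 1.67 F [ 25.2  -4.  -10.5] op 0.36
[-0.664 -4.798  2.185]
```

>>> servo_tool(
  deltas=[
    [[0, 0, -0.001, -0.05], [0, 0, -0.002, -0.1], [0, 0, -0.003, -0.15], [0, 0, -0.003, -0.2], [0, 0, -0.004, -0.25]],
  ],
)

```text
time: 44.6
eef_pos: [0.6938, 0.0257, 0.0919]
tcp_rot: [0.632, 0.321, -0.619, 0.339]
contact_force: [20.2, -19.5, -18.4]
opening: 0.354
```

```bash
python3 - <<'E'
from h import *
st();print(np.round(get_state()['wrist_torque'],3))
E
```

```text
t 44.6 tcp [0.6938 0.0257 0.0919] jaw -2.1713 q6 2.07 F [ 20.2 -19.5 -18.4] op 0.354
[-2.745 -3.645  0.053]
```

The stop was reached in the last turns, shown by a 2 N m torque spike and the pads slipping. I release, back off and check the cap's orientation.

>>> servo_tool(
  deltas=[
    [[0, 0, 0, 0], [0, 0, 0, 0], [0, 0, 0, 0], [0, 0, 0, 0], [0, 0, 0, 0]],
  ],
  claw=0.2,
)

```text
time: 45.1
eef_pos: [0.6846, 0.034, 0.091]
tcp_rot: [0.625, 0.331, -0.625, 0.331]
contact_force: [1.1, 0.7, 0.2]
opening: 0.602
```

>>> servo_tool(
  deltas=[
    [[0, 0, 0.2, 0.05], [0, 0, 0.4, 0.14], [0, 0, 0.6, 0.23], [0, 0, 0.8, 0.32], [0, 0, 1, 0.41]],
  ],
)

```text
time: 45.6
eef_pos: [0.6842, 0.0339, 0.1914]
tcp_rot: [0.487, 0.513, -0.487, 0.513]
contact_force: [-0.4, 0.9, -0.5]
opening: 0.601
```

>>> servo_tool(
  deltas=[
    [[0, 0, 0.2, 0.09], [0, 0, 0.4, 0.18], [0, 0, 0.56, 0.27], [0, 0, 0.56, 0.36], [0, 0, 0.56, 0.45]],
  ],
)

```text
time: 46.1
eef_pos: [0.6847, 0.0339, 0.2479]
tcp_rot: [0.279, 0.649, -0.279, 0.65]
contact_force: [-0.9, -0.4, -0.1]
opening: 0.596
```

>>> servo_tool(
  deltas=[
    [[0, 0, 0, 0.09], [0, 0, 0, 0.18], [0, 0, 0, 0.27], [0, 0, 0, 0.36], [0, 0, 0, 0.45]],
  ],
)

```text
time: 46.6
eef_pos: [0.6842, 0.034, 0.2465]
tcp_rot: [0.037, 0.706, -0.037, 0.706]
contact_force: [0.4, 0.5, -0.5]
opening: 0.598
```

>>> servo_tool(
  deltas=[
    [[0, 0, 0, 0.09], [0, 0, 0, 0.18], [0, 0, 0, 0.27], [0, 0, 0, 0.36], [0, 0, 0, 0.45]],
  ],
)

```text
time: 47.1
eef_pos: [0.6843, 0.0339, 0.2466]
tcp_rot: [-0.21, 0.675, 0.21, 0.675]
contact_force: [-0.2, 0.3, -0.5]
opening: 0.602
```

```bash
python3 - <<'E'
from h import *
st();im=read_camera('wrist');cv2.imwrite('pics/w12raw.png',im)
p=wproj([[.6838,.034,.113]])[0];print(p)
x,y=int(p[0]),int(p[1])
b,g,r=[im[...,i].astype(int) for i in range(3)]
m=((r>120)&(g<75)&(b<80));m[:y-30]=0;m[y+30:]=0;m[:,:x-30]=0;m[:,x+30:]=0
print(m.sum(),np.argwhere(m).mean(0)[::-1]-p if m.any() else None)
a=cv2.resize(im[y-30:y+30,x-30:x+30],(500,500),interpolation=cv2.INTER_CUBIC)
cv2.imwrite('pics/w12.png',np.hstack([cv2.resize(im[:,150:360],(273,500)),a]))
E
```

```text
t 47.1 tcp [0.6843 0.0339 0.2466] jaw 0.6021 q6 -0.7 F [-0.2  0.3 -0.5] op 0.602
[252.28081844 185.90047904]
13 [11.87302771 -2.13124827]
```

View pics/w12.png

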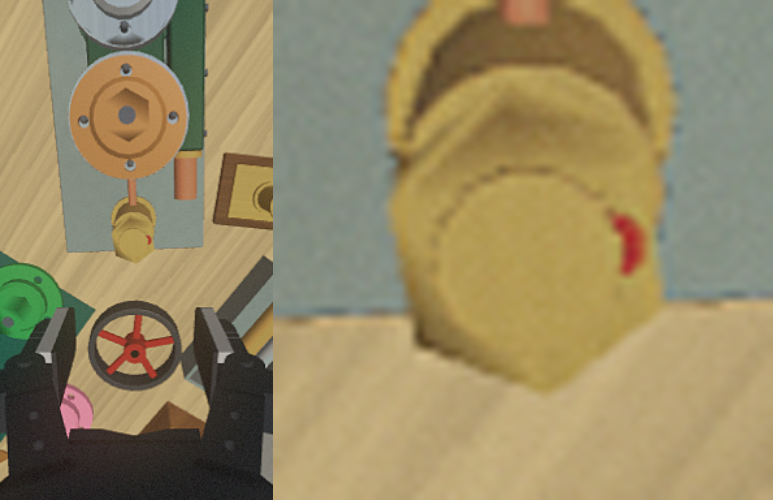

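The mark and hexagon show the cap turned about 3.9 rad, close to the stop, and its mark now points along the stand's +x. To be sure nothing backed off in the slip, I regrip lightly and turn a little further.

>>> servo_tool(
  deltas=[
    [[0, 0, -0.2, 0.03], [0, 0, -0.4, 0.06], [0, 0, -0.6, 0.06], [0, 0, -0.8, 0.06], [0, 0, -1, 0.06]],
  ],
)

```text
time: 47.65
eef_pos: [0.6843, 0.0338, 0.1458]
tcp_rot: [-0.238, 0.666, 0.238, 0.666]
contact_force: [0.2, -0.0, -0.4]
opening: 0.599
```

>>> servo_tool(
  deltas=[
    [[0, 0, -0.15, 0], [0, 0, -0.3, 0], [0, 0, -0.45, 0], [0, 0, -0.555, 0], [0, 0, -0.555, 0]],
  ],
)

```text
time: 48.15
eef_pos: [0.6832, 0.0336, 0.0886]
tcp_rot: [-0.238, 0.667, 0.24, 0.664]
contact_force: [-0.4, -0.0, -0.9]
opening: 0.603
```

>>> servo_tool(
  deltas=[
    [[0, 0, 0, 0], [0, 0, 0, 0], [0, 0, 0, 0], [0, 0, 0, 0], [0, 0, 0, 0]],
  ],
  claw=-1,
  force=40,
)

```text
time: 48.65
eef_pos: [0.6839, 0.0328, 0.0918]
tcp_rot: [-0.239, 0.666, 0.239, 0.665]
contact_force: [-5.3, -1.4, 1.8]
opening: 0.367
```

```bash
python3 - <<'E'
from h import *
st();print(np.round(get_state()['wrist_torque'],3))
E
```

```text
t 48.65 tcp [0.6839 0.0328 0.0918] jaw 0.6902 q6 -0.79 F [-5.3 -1.4  1.8] op 0.367
[-0.309  0.746  0.012]
```

>>> servo_tool(
  deltas=[
    [[0, 0, 0, -0.008], [0, 0, 0, -0.016], [0, 0, 0, -0.024], [0, 0, 0, -0.032], [0, 0, 0, -0.032]],
  ],
)

```text
time: 49.15
eef_pos: [0.6838, 0.0328, 0.0918]
tcp_rot: [-0.223, 0.672, 0.222, 0.671]
contact_force: [-4.4, -2.4, 2.2]
opening: 0.363
```

```bash
python3 - <<'E'
from h import *
st();print(np.round(get_state()['wrist_torque'],3))
E
```

```text
t 49.15 tcp [0.6838 0.0328 0.0918] jaw 0.6397 q6 -0.74 F [-4.4 -2.4  2.2] op 0.363
[-0.364  0.783 -0.02 ]
```

>>> servo_tool(
  deltas=[
    [[0, 0, 0, -0.008], [0, 0, 0, -0.016], [0, 0, 0, -0.024], [0, 0, 0, -0.032], [0, 0, 0, -0.032]],
  ],
)

```text
time: 49.65
eef_pos: [0.6838, 0.0329, 0.0918]
tcp_rot: [-0.206, 0.677, 0.205, 0.676]
contact_force: [-4.2, -2.7, 2.0]
opening: 0.365
```

```bash
python3 - <<'E'
from h import *
st();print(np.round(get_state()['wrist_torque'],3))
E
```

```text
t 49.65 tcp [0.6838 0.0329 0.0918] jaw 0.5895 q6 -0.69 F [-4.2 -2.7  2. ] op 0.365
[-0.358  0.686  0.074]
```

>>> servo_tool(
  deltas=[
    [[0, 0, 0, -0.01], [0, 0, 0, -0.02], [0, 0, 0, -0.03], [0, 0, 0, -0.04], [0, 0, 0, -0.04]],
  ],
)

```text
time: 50.15
eef_pos: [0.6838, 0.0327, 0.0918]
tcp_rot: [-0.187, 0.683, 0.185, 0.681]
contact_force: [-4.0, -2.9, 2.0]
opening: 0.37
```

```bash
python3 - <<'E'
from h import *
st();print(np.round(get_state()['wrist_torque'],3))
E
```

```text
t 50.15 tcp [0.6838 0.0327 0.0918] jaw 0.5318 q6 -0.63 F [-4.  -2.9  2. ] op 0.37
[-0.344  0.702  0.964]
```

>>> servo_tool(
  deltas=[
    [[0, 0, 0, 0.005], [0, 0, 0, 0.01], [0, 0, 0, 0.015], [0, 0, 0, 0.015], [0, 0, 0, 0.015]],
  ],
)

```text
time: 50.65
eef_pos: [0.6838, 0.0328, 0.0917]
tcp_rot: [-0.194, 0.681, 0.193, 0.679]
contact_force: [-4.5, -2.2, 1.9]
opening: 0.367
```

```bash
python3 - <<'E'
from h import *
st();print(np.round(get_state()['wrist_torque'],3))
E
```

```text
t 50.65 tcp [0.6838 0.0328 0.0917] jaw 0.5536 q6 -0.65 F [-4.5 -2.2  1.9] op 0.367
[-0.364  0.709  0.571]
```

>>> servo_tool(
  deltas=[
    [[0, 0, 0, 0.005], [0, 0, 0, 0.01], [0, 0, 0, 0.015], [0, 0, 0, 0.015], [0, 0, 0, 0.015]],
  ],
)

```text
time: 51.15
eef_pos: [0.6838, 0.0328, 0.0918]
tcp_rot: [-0.201, 0.679, 0.2, 0.677]
contact_force: [-5.5, -1.5, 1.9]
opening: 0.373
```

```bash
python3 - <<'E'
from h import *
st();print(np.round(get_state()['wrist_torque'],3))
E
```

```text
t 51.15 tcp [0.6838 0.0328 0.0918] jaw 0.5751 q6 -0.67 F [-5.5 -1.5  1.9] op 0.373
[-0.343  0.684  0.251]
```

>>> servo_tool(
  deltas=[
    [[0, 0, 0, 0], [0, 0, 0, 0], [0, 0, 0, 0], [0, 0, 0.1, 0], [0, 0, 0.4, 0]],
  ],
  claw=0.2,
)

```text
time: 51.65
eef_pos: [0.6822, 0.0338, 0.1279]
tcp_rot: [-0.199, 0.681, 0.201, 0.676]
contact_force: [0.3, -0.7, 0.3]
opening: 0.6
```

>>> servo_tool(
  deltas=[
    [[0, 0, 0.2, 0], [0, 0, 0.4, 0], [0, 0, 0.6, 0], [0, 0, 0.8, 0], [0, 0, 1, 0]],
  ],
)

```text
time: 52.15
eef_pos: [0.6847, 0.0336, 0.2329]
tcp_rot: [-0.2, 0.678, 0.2, 0.679]
contact_force: [-0.4, 0.1, -0.2]
opening: 0.6
```

>>> servo_tool(
  deltas=[
    [[0, 0, 0.06, 0.02], [0, 0, 0.15, 0.03], [0, 0, 0.15, 0.03], [0, 0, 0.15, 0.03], [0, 0, 0.15, 0.03]],
  ],
)

```text
time: 52.65
eef_pos: [0.684, 0.0335, 0.2449]
tcp_rot: [-0.216, 0.674, 0.216, 0.673]
contact_force: [0.3, -0.1, 0.1]
opening: 0.599
```

```bash
python3 - <<'E'
from h import *
st();im=read_camera('wrist');cv2.imwrite('pics/w13raw.png',im)
def mark(im,c=(252.5,184)):
    b,g,r=[im[...,i].astype(float) for i in range(3)]
    w=np.clip(r-1.6*np.maximum(g,b)-10,0,None);x,y=map(int,c)
    M=np.zeros_like(w);M[y-22:y+22,x-22:x+22]=1;w*=M
    yy,xx=np.mgrid[:384,:512];return (w*xx).sum()/w.sum(),(w*yy).sum()/w.sum(),(w>0).sum()
print(mark(cv2.imread('pics/w12raw.png')),mark(im))
print(wproj([[.6838,.034,.113]]))
S=np.load('S.npy')
# seated check: boss tops & studs of covers, projected
print((wproj(SW(S,[[0,-.096,.129],[0,0,.129]]))).round(1))
E
```

```text
t 52.65 tcp [0.684  0.0335 0.2449] jaw 0.6205 q6 -0.72 F [ 0.3 -0.1  0.1] op 0.599
(np.float64(264.22047619047623), np.float64(183.71714285714287), np.int64(14)) (np.float64(265.0788732394366), np.float64(185.63072983354675), np.int64(14))
[[252.89514432 186.29330645]]
[[250.   84.8]
 [246.4 -44.5]]
```

>>> servo_tool(
  deltas=[
    [[-0.1, 0.1, 0.2, 0], [-0.3, 0.25, 0.4, 0], [-0.5, 0.4, 0.6, 0], [-0.7, 0.55, 0.8, 0], [-0.9, 0.7, 0.9, 0]],
  ],
)

```text
time: 53.2
eef_pos: [0.5941, 0.104, 0.3376]
tcp_rot: [-0.216, 0.673, 0.216, 0.674]
contact_force: [0.8, -0.0, 0.4]
opening: 0.599
```

>>> servo_tool(
  deltas=[
    [[0, 0, 0, 0], [0, 0, 0, 0], [0, 0, 0, 0], [0, 0, 0, 0], [0, 0, 0, 0]],
  ],
)

```text
time: 53.7
eef_pos: [0.5947, 0.1029, 0.3348]
tcp_rot: [-0.215, 0.674, 0.216, 0.673]
contact_force: [-0.2, 0.1, -0.9]
opening: 0.599
```

```bash
python3 - <<'E'
from h import *
st();im=read_camera('wrist');cv2.imwrite('pics/w14raw.png',im)
S=np.load('S.npy');g=im.astype(int)
for n,y,r in(('s',.09,.026),('m',0,.031),('l',-.096,.036)):
    for h in(.054,.066):
        print(n,h,'boss',wproj(SW(S,[[0,y,.075+h]])).round(1).tolist())
    d=wproj(SW(S,[[0,y,.129]]))[0];x0,y0=d.astype(int)
    w=im[max(y0-12,0):y0+13,x0-12:x0+13].astype(int)
    sat=w.max(2)-w.min(2);v=w.max(2)
    m=((v<150)&(v>85)&((w[...,0]-w[...,2])>0)).astype(np.uint8)
    N,l,s,c=cv2.connectedComponentsWithStats(m)
    print('  dots',[(s[i,4],(c[i]+[x0-12,max(y0-12,0)]).round(1).tolist()) for i in range(1,N) if s[i,4]>15])
b,gg,r=[im[...,i].astype(int) for i in range(3)]
m=((r>130)&(gg<70)&(b<70)).astype(np.uint8);N,l,s,c=cv2.connectedComponentsWithStats(m)
print('red',[(s[i,4],c[i].round(1).tolist()) for i in range(1,N) if s[i,4]>60],'grip shut pred',wproj(SW(S,[[-.114,.185,.097]])).round(1))
rec('wrist',['cover_l','clamp_grip']);rec('top',['cover_l','clamp_grip'])
E
```

```text
t 53.7 tcp [0.5947 0.1029 0.3348] jaw 0.6199 q6 -0.62 F [-0.2  0.1 -0.9] op 0.599
s 0.054 boss [[275.4, 18.0]]
s 0.066 boss [[276.3, 14.4]]
  dots [(np.int32(88), [275.5, 20.1])]
m 0.054 boss [[275.8, 102.6]]
m 0.066 boss [[276.6, 102.3]]
  dots [(np.int32(35), [276.2, 93.0]), (np.int32(202), [273.9, 107.2])]
l 0.054 boss [[276.0, 180.3]]
l 0.066 boss [[276.8, 182.6]]
  dots [(np.int32(37), [276.0, 182.1])]
red [(np.int32(142), [378.3, 214.0]), (np.int32(239), [271.7, 295.7])] grip shut pred [[173.  -62.3]]
wrist cover_l [([0.6521, -0.1033, 0.0062], 0.87), ([0.732, -0.2078, 0.0063], 0.75), ([0.309, -0.211, 0.0109], 0.73), ([0.566, 0.1825, 0.0805], 0.65)]
wrist clamp_grip []
top cover_l [([0.3388, -0.3452, 0.0083], 0.79), ([0.2983, -0.2232, 0.0102], 0.74), ([0.6302, -0.1228, 0.0094], 0.63), ([0.6113, -0.2486, 0.0084], 0.6)]
top clamp_grip [([0.4797, 0.3496, 0.1687], 0.53)]
```

The top camera's picture was stale, so I take a fresh one for the last check.

```bash
python3 - <<'E'
from h import *
S=np.load('S.npy')
for c in('top','scene'):
    im=read_camera(c);rec(c,['cover_l','clamp_grip','cap'])
    b,gg,r=[im[...,i].astype(int) for i in range(3)]
    m=((r>130)&(gg<70)&(b<70)).astype(np.uint8);N,l,s,ce=cv2.connectedComponentsWithStats(m)
    print('red',[(int(s[i,4]),ce[i].round(1).tolist()) for i in range(1,N) if s[i,4]>15],'shut',proj(c,SW(S,[[-.114,.185,.097]])).round(1),'open',proj(c,SW(S,[[.0486,.185,.189]])).round(1))
print(SW(S,[[0,y,.1] for y in(.09,0,-.096)]).round(3))
E
```

```text
top cover_l [([0.7403, -0.2317, 0.0108], 0.91), ([0.5132, 0.2558, 0.0866], 0.83), ([0.3394, -0.3444, 0.006], 0.63), ([0.6279, -0.1211, 0.0112], 0.62)]
top clamp_grip [([0.3977, 0.2896, 0.0975], 0.7), ([0.5209, 0.2802, 0.015], 0.43)]
top cap []
red [(21, [327.0, 106.0]), (19, [356.5, 106.7]), (78, [284.9, 147.3]), (58, [181.3, 254.4])] shut [[181.  254.4]] open [[147.4 212.9]]
scene cover_l [([0.7611, -0.25, 0.0061], 0.95), ([0.6479, -0.1349, 0.0091], 0.92), ([0.6382, 0.0926, 0.0872], 0.89), ([0.5263, 0.2499, 0.096], 0.71)]
scene clamp_grip [([0.3937, 0.2843, 0.0935], 0.52)]
scene cap [([0.6911, 0.0261, 0.1083], 0.41)]
red [(18, [161.7, 4.1]), (22, [277.5, 156.3]), (136, [289.2, 274.3]), (142, [288.4, 300.7]), (142, [256.3, 327.9])] shut [[277.5 156. ]] open [[321.2 139.4]]
[[0.514 0.259 0.1  ]
 [0.568 0.188 0.1  ]
 [0.626 0.111 0.1  ]]
```

```bash
python3 -c "
from h import *
st();print(sign_off())"
```

```text
t 54.35 tcp [0.5944 0.1035 0.336 ] jaw 0.6208 q6 -0.62 F [-0.4  1.1 -0.7] op 0.599
the job is handed in; nothing more can be done
None
```

The job is done and handed in at 54 s. I closed the cam lever first, then fitted all three covers (steel medium, bronze large, brass small) and screwed the lubricator cap down to its stop.

**Clamp:** the red grip is within about 0.3 px of its shut position in both the fresh top and scene pictures.

**Covers:**
- Each cover went below the stud tips without resistance and came to rest at deck height, under 7–10 N.
- The studs show in the holes of the medium and large covers. For the small one I relied on force, height and its boss position.
- In the last wrist picture the small and large boss tops were within about 2 px of where they should be. The medium one's mark did not come out clearly there.

**Cap:**
- On the first pass I overran the stop. Torque reached about 2 N m, the pads slipped, and the tool was pushed about 1 cm with roughly 33 N at the wrist.
- A picture then showed the cap about 0.1 rad short of the stop. I regripped it, turned to a clear stop (0.96 N m), eased off and released.
- The mark's position after release fits the stop to within about 0.05 rad, but I did not test it by hand again.

**Disagreements:** stand-pose fits from different views differed by up to about 9 mm, so I aimed each cover from close wrist pictures and from where the earlier covers had seated. The pulley's red patch shifted about 1.5 px in the top view but not in the scene view, so I took that as image noise. Otherwise the arm touched nothing outside the job that I noticed.

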